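Pack a rail flange in its kit case

ROBOT

A 6-joint arm with a two-finger parallel gripper is mounted at the origin on the work surface. World frame = base frame: x ahead of the robot, y to its left, z up, the work surface at z = 0. Lengths are in m, angles in rad, forces in N, time in s.
With the tool pointing down it reaches from about 0.35 to 0.975 m from the base axis. Payload 17.4 kg.
Tool frame: the origin (TCP) lies midway between the tips of the shut fingers; the grasp point (between the pads) lies 19 mm behind it; z points along the fingers, y is the line along which they close (so a half turn about z gives the same grasp; the last joint's range is limited). The gripper opens to 85 mm and grips with 20 to 120 N. Pads are 22 mm wide; open, the fingers measure 114 mm over their backs; the gripper's body (76 mm by 85 mm) begins 54 mm behind the grasp point. The pads swing forward as they close: fully open they stand 13 mm farther back than shut.
Start: joints at [1.141, 0.116, 1.442, -0, 1.584, -0.038], TCP at [0.258, 0.624, 0.203] pointing down, gripper open.
Joint ranges: [-2.83, 2.83], [-0.83, 2.19], [0.07, 2.5], [-1.14, 4.28], [0.01, 3], [-2.97, 2.97]. Speed limits (rad/s): [1.89, 1.89, 2.22, 3.14, 3.14, 3.14].

INTERFACE

Orientations are given as a unit quaternion [w, x, y, z].
In Python, from plant import ctrl gives the robot as it stands. The module is installed in compiled form; this text tells all that it offers.
- The arm moves only by the tool carry_out, never from a script. Its argument "moves" is one flat list of numbers, 7 for each row, row after row: the shift along the tool's x, y, z in cm, then the turn, a rotation vector about the tool's x, y, z in degrees, then the opening, from 0 (shut) to 1 (fully open). A call has 1 to 10 rows; each row is the pose to reach, as a shift and turn from the pose commanded when the call began, along the tool's axes at that moment; what a row does not reach only later rows make up. A row lasts 1/12 s, in which the tool goes at most 41.7 mm and 7.16 degrees, less where a joint would pass 70% of its speed; a pose out of reach is approached as far as the arm can. A call with a gripper value outside its range is refused whole. The fingers move at their own pace and stop on an object; "newtons" is the grip in N (left out, the last holds). Time passes only in rows, so rows that repeat a pose let the fingers close. It gives the time, the measured TCP pose, the force, the opening and the grip force at its end, in the units of the state.
- ctrl.read_state(): the state, without advancing time (a new reading comes with each control period).
- ctrl.read_camera(name): name is "scene" or "top"; returns (picture, depth): 384x512x3 uint8, red, green, blue; 384x512 float32, m along the optical axis (not along the pixel's ray), 0 where there is no reading.
- ctrl.camera_params(name): a dict with "fov_y" (degrees; the focal length in pixels is half the picture's height over the tangent of half this angle, whatever the lens; pixels are square), "cx", "cy" (the principal point, pixels), "dist_coeffs" ([k1, k2, p1, p2, k3] as OpenCV has them; the pictures are not rectified), "rvec" (rotation vector, rad) and "tvec" (3), from world to camera coordinates, as OpenCV has them. Camera axes: x right, y down, z forward; pixel columns grow to the right and rows downward; lengths in m; the calibration is good to about 2 mm. A picture is of the moment at which its call begins. camera_params takes no time and is no camera call.
- ctrl.job_done(): hands the job in; it is judged then, once.
The state is a dict: "time": time; "joint_positions": joint angles; "qd": joint speeds; "effort": joint torques, N m; "position": TCP position; "ee_rot": TCP orientation; "force": force on the tool from outside, world axes, zero at the start; "torque": the same for the moment, N m; "gripper_width": finger opening in m; "gripper_force": force on a finger pad.
Only numpy, scipy, OpenCV 4.12 (cv2) and the standard library are available. Lean on these libraries where they do the work, as an engineer would, in place of code of your own. Each camera call takes 0.05 s, during which the arm holds its last target. There are 200 camera calls.

TASK

Take the yellow rail flange from the sloping rack and lay it gently in the round pocket of the open kit case, disc down on the pocket floor and socket pointing up. Once you have let go of it, close the blue lid of the case fully. Leave the grey flange in the rack, and the cup, wrench and tape roll on the bench, where they are.

Things in the scene. Friction and masses are not known exactly. Their poses are not given: they have to be found in the camera images.
- flange: Yellow metal rail flange, about 0.25 kg: round disc 76 mm across, 7 mm thick, with a round socket 34 mm across and 36 mm tall on its middle. Origin: centre of the disc's flat outer face; z: along the axis towards the socket's open end. It starts leaning in one of the rack's two bays, flat face on the board, z pointing out of the board, 30 degrees above level, towards the robot's side.
- spare_flange: Grey flange of the same shape, same axes, leaning in the other bay of the rack. The two bays' centres are 125 mm apart. Leave it.
- rack: Fixed plywood rack 250 mm wide (y); its board slopes 60 degrees from level, faces -x and up, ends 120 mm above the bench. Each flange leans on it, edge on two 10 mm dowels that stand 13 mm out of the board, 28 mm to either side and 33 mm down the slope from the flange's centre. Origin on the bench, 105 mm below the line through the two flanges' origins.
- case: Fixed level kit case base: black slab 140 mm deep (x), 200 mm wide (y), 24 mm high. Origin: centre of its underside, on the bench; z up. -x is its front, towards the robot; the lid's hinge runs along its top far edge (+x). Three steel bolts sunk in the +y half stand up to 4 mm above the slab.
- pocket (a point): Centre of the floor of the round pocket, at x 0, y -45 mm, z 14 mm of the case. The pocket is 82 mm across, 10 mm deep, open at the top, its floor grey. Axes as the case's.
- lid (a joint): Angle of the blue lid, rad: 0 closed, 1.8 fully open; starts 1.5 to 1.75. Stiff hinge (0.25 N m friction): it stays where left, push it all the way. 160 g hollow tray, 140 by 200 by 42 mm deep, 4 mm walls; a white tab (60 wide, 10 thick, 14 mm out) on the free edge's wall near the rim. Closed, its flat outer face is 66 mm above the bench, clear of the flange inside.
- lid_hinge (a point): Middle of the lid's hinge line, at x 70, y 0, z 24 mm of the case. Axes turn with the lid; closed, they are the case's, and the lid extends 140 mm to -x and 42 mm up from here. It opens by turning about +y: the free edge goes up and over to +x.
- lid_top_edge (a point): Middle of the lid's free edge on its flat outer face (140 mm from the hinge along -x and 42 mm along z of the lid's own axes).
- cup: White cup, 70 mm across the rim, 70 mm tall, at the right of the bench. Origin: centre of its underside. Leave it.
- wrench: Steel wrench, 180 mm long, lying in the middle of the bench, between the rack and the case. Leave it.
- tape_roll: Brown roll of tape, 90 mm across, 48 mm tall, open in the middle, standing flat on the bench at the left. Origin: centre of its underside. Leave it.
Not all that is in view belongs to the job. There is more than one size of the flange; the job needs the largest.

How it is judged:
On the way:
1. the yellow flange lies in the pocket, disc down and socket up, let go of, while the lid is still open (horizontal distance between flange and pocket below 0.006 m and z of flange in the frame of pocket below 0.004 m and angle between flange's own z axis and vertical below 0.09 rad and contact force between the fingers and flange below 0.3 N and linear speed of flange below 0.02 m/s and value of joint lid above 0.7 rad), for 0.2 s.
At the end, for the whole second after the job is handed in: The yellow flange lies disc down on the pocket floor, within 6 mm of its centre, less than 4 mm off its floor and within 5 degrees of upright, at rest and released, and the lid is closed (within 0.06 rad) (horizontal distance between flange and pocket below 0.006 m and z of flange in the frame of pocket below 0.004 m and angle between flange's own z axis and vertical below 0.09 rad and contact force between the fingers and flange below 0.3 N and linear speed of flange below 0.02 m/s and value of joint lid below 0.06 rad); the robot touches nothing.
It fails at once if the yellow flange is dropped or rammed into the case (over 60 N) (contact force between flange and case above 60 N).
It fails at once if the grey flange is moved by more than 20 mm (distance of spare_flange from where it was at the start of the episode above 0.02 m).
It fails at once if the cup, wrench or tape roll is moved by more than 30 mm (distance of any of cup, wrench, tape_roll from where it was at the start of the episode above 0.03 m).
It also fails if it takes over 64 s, if anything falls off the work surface, if the arm or the gripper's body presses on something with over 40 N, if the wrist force passes 120 N, or if a joint passes its speed limit or range.

## Working session

There is one attempt and no reset: what is moved stays moved. The work goes in short steps, Python scripts to look and compute and a tool call to move; the robot and the scene stay as the last step left them, time stands still between calls to the robot, and variables do not carry over. Pictures are saved under pics/ and viewed, at most 10 in all, crops included, and the job is handed in when it is done.

Besides the shell and the picture viewer there is one more tool, called after "Request:" as name(argument=value, ...), one argument or row to a line, values as JSON. carry_out: Moves the arm, as the interface text tells. Its arguments: {"type":"object","properties":{"moves":{"type":"array","items":{"type":"number"}},"newtons":{"type":"number"}},"required":["moves"]}

```bash
mkdir -p pics
python3 - <<'E'
from plant import ctrl
import cv2,numpy as np
for n in("scene","top"):
    p,d=ctrl.read_camera(n); cv2.imwrite(f"pics/{n}0.png",p[:,:,::-1]); np.savez(f"{n}0.npz",p=p,d=d)
    c=ctrl.camera_params(n); print(n,c); 
    R=cv2.Rodrigues(np.array(c["rvec"]))[0]; print(-R.T@np.array(c["tvec"]),R[2])
print(ctrl.read_state())
E
```

```text
scene {'fov_y': 43.995387019375826, 'cx': 254.33215139346927, 'cy': 188.81417413127957, 'dist_coeffs': array([-0.14085934,  0.        ,  0.        ,  0.        ,  0.        ]), 'rvec': array([ 2.22301683,  0.87316386, -0.38572175]), 'tvec': array([-0.37444681, -0.18873866,  1.5069572 ])}
[ 1.10805443 -0.60541746  0.92327557] [-0.49502277  0.50675522 -0.70579856]
top {'fov_y': 52.207202356871676, 'cx': 256.9167364523431, 'cy': 193.52667993795717, 'dist_coeffs': array([-0.07548488,  0.        ,  0.        ,  0.        ,  0.        ]), 'rvec': array([ 2.12322518, -2.07658733,  0.23965789]), 'tvec': array([-0.02916528,  0.53721806,  1.05237603])}
[ 0.28561039 -0.02121898  1.14670207] [ 0.22632304  0.00358239 -0.97404571]
{'time': 0.1, 'joint_positions': array([ 1.14121897e+00,  1.16453298e-01,  1.44223053e+00, -3.33482864e-05,
        1.58396351e+00, -3.77923479e-02]), 'qd': array([-4.44985684e-04, -3.85664151e-03, -3.02408046e-03,  9.90554345e-05,
       -1.63933011e-03, -2.70800023e-04]), 'effort': array([ 3.76679847e-03, -7.33666062e+01, -6.33789039e+01,  1.25850102e-04,
        5.19568901e-03, -1.73535818e-05]), 'position': array([0.25767085, 0.62366654, 0.20240579]), 'ee_rot': array([-1.05894017e-04,  1.94642226e-01,  9.80874164e-01, -5.16870980e-04]), 'force': array([ 0.15534569, -1.22728553, -0.14399176]), 'torque': array([0.01849961, 0.05190909, 0.03190557]), 'gripper_force': 0.0, 'gripper_width': 0.08574086653370748}
```

View pics/scene0.png

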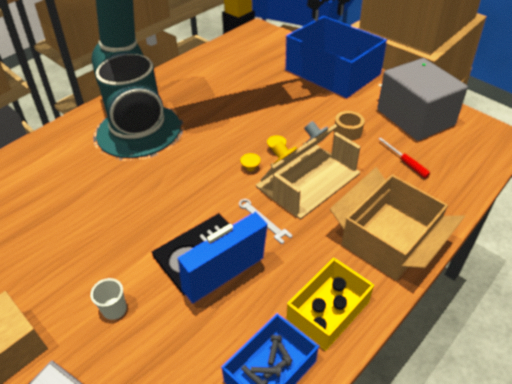

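View pics/top0.png

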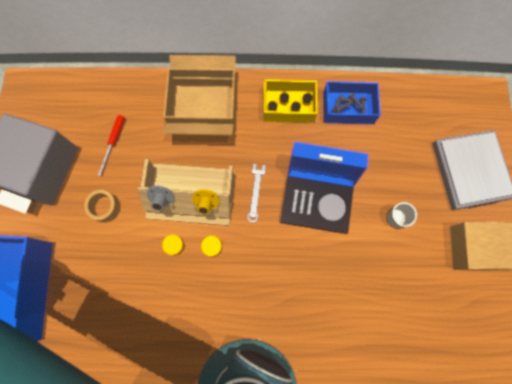

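The scene view shows the rack near (310,175), with the yellow flange at (278,147). The case is at (210,250) with its blue lid open, and the cup is at (110,298). In the top view the yellow flange is at (206,202) in the right bay and the grey one at (160,198). The wrench is at (256,190), the pocket at (332,207) and the lid at (328,162). Two yellow decoy discs lie at (172,244) and (211,245).

```bash
cat > h.py <<'E'
from plant import ctrl
import cv2,numpy as np
def cam(n):
    c=ctrl.camera_params(n); f=192/np.tan(np.radians(c["fov_y"]/2))
    K=np.array([[f,0,c["cx"]],[0,f,c["cy"]],[0,0,1.]]); R=cv2.Rodrigues(np.array(c["rvec"]))[0]; t=np.array(c["tvec"])
    return K,np.array(c["dist_coeffs"]),R,t
def ray(n,uv):
    K,D,R,t=cam(n); u=cv2.undistortPoints(np.float64(uv).reshape(-1,1,2),K,D)[:,0]
    return -R.T@t, np.c_[u,np.ones(len(u))]@R      # unit-z directions in world
def onplane(n,uv,z):
    o,r=ray(n,uv); return o+r*((z-o[2])/r[:,2:])
def cloud(n,d):
    v,u=np.mgrid[:384,:512]; o,r=ray(n,np.c_[u.ravel(),v.ravel()])
    return (o+r*d.reshape(-1,1)).reshape(384,512,3)
def tri(uvs,uvt):   # midpoint of rays; returns point, gap
    o1,a=ray("scene",uvs);o2,b=ray("top",uvt);a=a[0];b=b[0]
    s=np.linalg.lstsq(np.c_[a,-b],o2-o1,rcond=None)[0];p,q=o1+s[0]*a,o2+s[1]*b
    return (p+q)/2,np.linalg.norm(p-q)
def hsv(p): return cv2.cvtColor(p,cv2.COLOR_RGB2HSV)
def grab(n):
    p,d=ctrl.read_camera(n); return p,d,hsv(p),cloud(n,d)
E
python3 - <<'E'
from h import *
np.set_printoptions(precision=4,suppress=True)
for n in("scene","top"):
    z=np.load(f"{n}0.npz");p,d=z["p"],z["d"];C=cloud(n,d);H=hsv(p)
    table=cv2.inRange(H,(8,100,80),(16,255,255))>0
    t=C[table&(d>0)]; t=t[abs(t[:,2])<.03]; print(n,"table z",np.median(t[:,2]),t[:,2].std(), "nodepth",(d==0).mean())
    for nm,lo,hi in(("yel",(22,150,80),(32,255,255)),("blue",(105,150,60),(125,255,255)),("grey",(0,0,90),(180,40,190)),("black",(0,0,0),(180,255,50)),("white",(0,0,195),(180,40,255))):
        m=cv2.inRange(H,lo,hi); k,L,S,ce=cv2.connectedComponentsWithStats(m)
        for i in range(1,k):
            if S[i,4]>25:
                q=C[(L==i)&(d>0)]
                if len(q) and .3<np.median(q[:,0])<.85 and -.4<np.median(q[:,1])<.45: print(nm,S[i],ce[i].round(1),"med",np.median(q,0),"lo",np.percentile(q,3,axis=0),"hi",np.percentile(q,97,axis=0))
s=np.load("scene0.npz")["p"];t=np.load("top0.npz")["p"]
a=cv2.resize(s[110:310,140:350],None,fx=1.9,fy=1.9*1,interpolation=2)
b=cv2.resize(t[130:260,135:370],None,fx=1.7,fy=1.7,interpolation=2)
W=np.zeros((600,800,3),np.uint8); W[:a.shape[0],:a.shape[1]]=a; W[600-b.shape[0]:,400:400+b.shape[1]]=b
cv2.imwrite("pics/crop.png",W[:,:,::-1])
E
```

```text
scene table z -0.00038971476972016195 0.003198263863482043 nodepth 0.00396728515625
yel [267 135  29  25 355] [279.2 145.8] med [0.4888 0.1281 0.1225] lo [0.3711 0.0974 0.0295] hi [0.5304 0.2465 0.1395]
yel [240 153  21  17 235] [249.9 160. ] med [0.3947 0.1098 0.0323] lo [0.3661 0.087  0.0083] hi [0.4177 0.1372 0.0357]
yel [ 287  258   87   92 4014] [328.9 302.1] med [ 0.8389 -0.106   0.0311] lo [ 0.7895 -0.191   0.0018] hi [ 0.8965 -0.0333  0.0703]
blue [ 178  213   89   89 4083] [221.6 257.4] med [ 0.6354 -0.2255  0.1313] lo [ 0.5991 -0.3078  0.0293] hi [ 0.6562 -0.1216  0.1625]
blue [ 222  315   97   69 3388] [272.4 354.3] med [ 0.8187 -0.2754  0.0238] lo [ 0.7903 -0.3792  0.0019] hi [ 0.8969 -0.2241  0.07  ]
blue [255 372  11   8  45] [260.3 375. ] med [ 0.8352 -0.3221  0.0046] lo [ 0.8249 -0.3322 -0.0001] hi [ 0.8427 -0.3147  0.0416]
grey [306 122  21  16 140] [314.2 129.7] med [0.5116 0.2404 0.1287] lo [0.4939 0.2216 0.113 ] hi [0.539  0.2547 0.1372]
grey [200 225  32  18 115] [214.1 233.1] med [ 0.5086 -0.1664  0.0269] lo [ 0.4907 -0.2351  0.0218] hi [ 0.6238 -0.1093  0.1735]
[... 2328 characters left out ...]
 0.4954 -0.1383  0.0211] hi [ 0.5621 -0.1176  0.0305]
grey [299 190   8  24 127] [302.2 201.3] med [ 0.5262 -0.1496  0.0255] lo [ 0.4929 -0.1595  0.0214] hi [ 0.558  -0.1406  0.0307]
grey [306 191   8  24 124] [309.7 202.7] med [ 0.521  -0.1726  0.026 ] lo [ 0.4905 -0.1821  0.0212] hi [ 0.5549 -0.1631  0.0308]
grey [318 193  28  29 645] [331.6 207. ] med [ 0.5128 -0.2388  0.0154] lo [ 0.476  -0.2745  0.0112] hi [ 0.5494 -0.2011  0.0247]
white [320 154  22   7  70] [330.7 156.9] med [ 0.6131 -0.2088  0.1769] lo [ 0.607  -0.2343  0.1735] hi [ 0.6189 -0.1821  0.1801]
white [249 165  16  52 279] [255.8 190. ] med [ 0.5617 -0.0125  0.0077] lo [ 0.4852 -0.0339  0.0032] hi [ 0.631  -0.0006  0.0121]
```

View pics/crop.png

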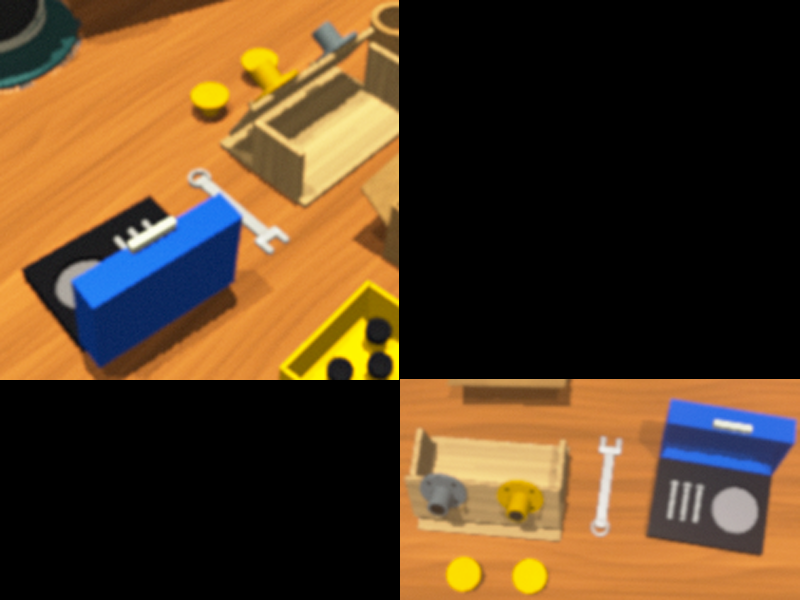

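The crop confirms the yellow flange sits in the right bay with its socket facing the robot. The pocket is the grey disc on the case's -y side, and the lid leans with its white tab up. Next I measure these precisely.

```bash
cat > m.py <<'E'
from h import *
np.set_printoptions(precision=4,suppress=True)
D={}
for n in("scene","top"):
    z=np.load(f"{n}0.npz");D[n]=(hsv(z["p"]),z["d"],cloud(n,z["d"]))
# pocket: ellipse of grey floor, both views on z=.014 / and triangulated
E={}
for n,box in(("top",(312,188,352,228)),):
    H,d,C=D[n];x0,y0,x1,y1=box
    m=np.zeros((384,512),np.uint8);m[y0:y1,x0:x1]=cv2.inRange(H,(0,0,90),(180,60,255))[y0:y1,x0:x1]
    c=max(cv2.findContours(m,cv2.RETR_EXTERNAL,cv2.CHAIN_APPROX_NONE)[0],key=cv2.contourArea)
    P=onplane(n,c[:,0],.014);(cx,cy),r=cv2.minEnclosingCircle(np.float32(P[:,:2]*1000));print(n,"pocket",cx,cy,r,"ell",cv2.fitEllipse(c),"floor z",np.median(C[(m>0)][:,2]))
    print("ray ellipse centre",onplane(n,[cv2.fitEllipse(c)[0]],.014))
# case slab: points at z~.024 dark in both clouds
for n in D:
    H,d,C=D[n];v=H[...,2]
    m=(C[...,2]>.008)&(C[...,2]<.034)&(C[...,0]>.4)&(C[...,0]<.64)&(C[...,1]<-.06)&(C[...,1]>-.33)&((v<75)|(H[...,1]<60))
    m=cv2.morphologyEx(m.astype(np.uint8),cv2.MORPH_OPEN,np.ones((3,3)))
    k,L,S,_=cv2.connectedComponentsWithStats(m);i=1+S[1:,4].argmax();uv=np.argwhere(L==i)[:,::-1]
    P=onplane(n,uv,.024)[:,:2]*1000
    print(n,"slab rect",cv2.minAreaRect(np.float32(P)),"z",np.median(C[L==i][:,2]))
    b=(cv2.inRange(H,(105,150,40),(125,255,255))>0)&(C[...,0]>.5)&(C[...,0]<.72)&(C[...,1]<-.08)&(C[...,1]>-.35)&(C[...,2]>.02)
    B=C[b];print(n,"lid ext",B.min(0),B.max(0),"top",np.percentile(B[:,2],98))
# rack board: wood points; flanges
for n in D:
    H,d,C=D[n]
    w=cv2.inRange(H,(12,40,90),(24,170,255))>0
    w&=(C[...,0]>.43)&(C[...,0]<.56)&(C[...,1]>.04)&(C[...,1]<.31)&(C[...,2]>.02)&(C[...,2]<.115)
    P=C[w];
    for _ in range(6):
        c=P.mean(0);nn=np.linalg.svd(P-c)[2][2];nn*=np.sign(-nn[0]) or 1;r=(P-c)@nn;P=P[abs(r)<max(.004,1.5*r.std())]
    print(n,"board n",nn,len(P),"elev",np.degrees(np.arcsin(nn[2])),"yaw",np.degrees(np.arctan2(-nn[1],-nn[0])),"c",c)
E
python3 m.py
```

```text
top pocket 513.3995361328125 -238.30360412597656 43.30919647216797 ell ((331.55169677734375, 206.9653778076172), (27.043405532836914, 28.50468635559082), 132.1990966796875) floor z 0.015455434727438377
ray ellipse centre [[ 0.513  -0.2383  0.014 ]]
scene slab rect ((518.3175659179688, -195.657958984375), (199.3219757080078, 127.0912094116211), 82.10086059570312) z 0.02297389857863713
scene lid ext [ 0.5006 -0.3117  0.0201] [ 0.6634 -0.1085  0.1662] top 0.16287644798446246
top slab rect ((518.7333984375, -193.4206085205078), (190.41067504882812, 134.81448364257812), 81.47756958007812) z 0.024127030983666975
top lid ext [ 0.5753 -0.3064  0.0202] [ 0.6567 -0.1105  0.1672] top 0.16485493551718233
scene board n [-0.9566  0.0477 -0.2874] 295 elev -16.700874887008055 yaw -2.8550543613844126 c [0.536  0.158  0.0753]
top board n [-0.8646  0.0511  0.4999] 971 elev 29.9924697926498 yaw -3.3793349119910125 c [0.4964 0.1805 0.072 ]
```

```bash
cat > fl.py <<'E'
from m import *
print("-----")
ps=np.radians(-3.4);n3=np.array([-np.cos(ps)*np.cos(np.pi/6),-np.sin(ps)*np.cos(np.pi/6),.5]);e1=np.array([-np.sin(ps),np.cos(ps),0]);e2=np.cross(n3,e1);e2*=np.sign(e2[2])
B=np.array([.4964,.1805,.072])
F=np.array([e1,e2,n3])
for n,nm,lo,hi in(("top","yel",(20,120,60),(34,255,255)),("scene","yel",(20,170,60),(34,255,255)),("top","grey",(90,20,60),(120,130,230))):
    H,d,C=D[n];m=cv2.inRange(H,lo,hi)>0
    m&=(C[...,0]>.43)&(C[...,0]<.57)&(C[...,1]>.05)&(C[...,1]<.32)&(C[...,2]>.055)
    k,L,S,_=cv2.connectedComponentsWithStats(m.astype(np.uint8),connectivity=8);i=1+S[1:,4].argmax()
    Q=(C[L==i]-B)@F.T*1000
    disc=Q[(Q[:,2]>0)&(Q[:,2]<14)];so=Q[Q[:,2]>20]
    print(n,nm,len(Q),"e3 pct",np.percentile(Q[:,2],[2,20,50,80,98]))
    if len(disc)>20:
        (a,b),r=cv2.minEnclosingCircle(np.float32(disc[:,:2]));print(" disc",a,b,r,"pct",np.percentile(disc,[1,99],axis=0),"world",B+(a/1000)*e1+(b/1000)*e2)
    if len(so): print(" socket pct",np.percentile(so,[3,50,97],axis=0))
# socket end rim centre triangulation, yellow: extents per 6 mm slice
    for s in range(0,48,8):
        q=Q[(Q[:,2]>s)&(Q[:,2]<=s+8)]
        if len(q)>4: print("  ",s,len(q),q[:,:2].min(0),q[:,:2].max(0))
E
python3 fl.py | sed -n '/-----/,$p'
```

```text
-----
top yel 492 e3 pct [-1.4333  5.5435  7.9024 26.7031 43.4267]
 disc -58.89261245727539 31.00970458984375 46.73817825317383 pct [[-92.42     5.8505   0.2184]
 [-19.4349  75.8104  13.4432]] world [0.5084 0.1208 0.0989]
 socket pct [[-72.1008  26.4636  21.4141]
 [-59.8892  49.5818  37.4607]
 [-43.4575  55.1362  44.3818]]
   0 233 [-93.946  -15.4352] [-16.3845  77.7474]
   8 107 [-92.8529   4.4831] [-21.9889  75.6911]
   16 28 [-72.7193  35.6404] [-42.5549  55.2543]
   24 24 [-71.5253  40.0755] [-44.2655  55.3648]
   32 30 [-72.5193  29.7864] [-42.3989  56.5664]
   40 51 [-70.97    24.2013] [-43.0319  56.6456]
scene yel 258 e3 pct [-3.0228  0.7308 15.0944 30.6189 40.0081]
 disc -62.50049591064453 56.56132888793945 32.80991744995117 pct [[-92.8839  32.1089   0.1699]
 [-33.3209  79.0843  13.7086]] world [0.5209 0.1164 0.121 ]
 socket pct [[-71.562   33.4461  20.4625]
 [-63.5162  51.7317  30.6187]
 [-44.9954  57.2091  40.3349]]
   0 52 [-93.2296  43.9685] [-32.2035  79.5042]
   8 39 [-73.0668  29.9255] [-41.2232  58.0164]
   16 37 [-72.0329  29.584 ] [-45.3986  57.9747]
   24 43 [-71.7134  29.8721] [-39.783  56.414]
   32 37 [-72.2898  33.3723] [-44.7435  58.2941]
   40 6 [-71.2417  39.3832] [-51.4483  55.668 ]Traceback (most recent call last):
  File "fl.py", line 9, in <module>
    k,L,S,_=cv2.connectedComponentsWithStats(m.astype(np.uint8),connectivity=8);i=1+S[1:,4].argmax()
                                                                                    ~~~~~~~~~~~~~~^^
ValueError: attempt to get argmax of an empty sequence
```

```bash
cat > mv.py <<'E'
from h import *
from scipy.spatial.transform import Rotation as Ro
np.set_printoptions(precision=4,suppress=True)
def pose():
    s=ctrl.read_state();q=s["ee_rot"];return s["position"],Ro.from_quat(q[[1,2,3,0]]),s
def frame(z,y): 
    z=np.array(z,float);z/=np.linalg.norm(z);y=np.array(y,float);y-=z*(y@z);y/=np.linalg.norm(y)
    return Ro.from_matrix(np.c_[np.cross(y,z),y,z])
def rel(p,R,p0=None,R0=None):
    if p0 is None: p0,R0,_=pose()
    d=R0.inv().apply(np.array(p)-p0)*100; w=np.degrees((R0.inv()*R).as_rotvec()); return np.r_[d,w].round(2)
O=np.array([.513,.1227,.106]);n3=np.array([-.8645,.0514,.5]);e1=np.array([.0593,.998,0])
RG=frame(-n3,e1)
E
python3 - <<'E'
from mv import *
H=[.36,.22,.28]
print(rel(H,RG)); p,R,_=pose()
print(rel(O+n3*.12,RG,np.array(H),RG), R.as_matrix())
E
```

```text
[-24.87 -33.41  -7.72 -10.02 -59.44 -17.24]
[ 7.14 -8.8  10.43  0.    0.    0.  ] [[-0.9242  0.3818 -0.0004]
 [ 0.3818  0.9242 -0.001 ]
 [ 0.     -0.0011 -1.    ]]
```

Request:
carry_out(
  moves=[0,0,-8,0,0,0,1,-10,-13,-8,-3,-18,-5,1,-24.9,-33.4,-7.7,-10,-59.4,-17.2,1,-24.9,-33.4,-7.7,-10,-59.4,-17.2,1,-24.9,-33.4,-7.7,-10,-59.4,-17.2,1,-24.9,-33.4,-7.7,-10,-59.4,-17.2,1,-24.9,-33.4,-7.7,-10,-59.4,-17.2,1,-24.9,-33.4,-7.7,-10,-59.4,-17.2,1,-24.9,-33.4,-7.7,-10,-59.4,-17.2,1,-24.9,-33.4,-7.7,-10,-59.4,-17.2,1],
)

```text
time: 0.93
position: [0.3467, 0.273, 0.2758]
ee_rot: [0.494, 0.028, 0.869, -0.014]
force: [0.9, -1.2, 1.6]
gripper_width: 0.0852
gripper_force: 0.0
```

Run:
```python
from mv import *
p,R,s=pose();print(p,s["joint_positions"],R.as_matrix()[:,2],rel([.36,.22,.28],RG),rel(O+n3*.12,RG))
```

```text
[0.3467 0.273  0.2758] [ 1.2346 -0.792   2.2672 -0.9985  1.3868 -0.223 ] [ 0.8571 -0.0527 -0.5125] [-1.23 -5.21  1.2  -0.1  -0.83 -0.23] [  5.73 -14.02  11.75  -0.1   -0.83  -0.23]
```

Request:
carry_out(
  moves=[5.7,-14,11.7,-0.1,-0.8,-0.2,1,5.7,-14,11.7,-0.1,-0.8,-0.2,1,5.7,-14,11.7,-0.1,-0.8,-0.2,1,5.7,-14,11.7,-0.1,-0.8,-0.2,1,5.7,-14,11.7,-0.1,-0.8,-0.2,1,5.7,-14,11.7,-0.1,-0.8,-0.2,1,5.7,-14,11.7,-0.1,-0.8,-0.2,1,5.7,-14,11.7,-0.1,-0.8,-0.2,1],
)

```text
time: 1.6
position: [0.4516, 0.1809, 0.1515]
ee_rot: [0.495, 0.035, 0.868, -0.026]
force: [-0.0, 0.1, 0.2]
gripper_width: 0.0855
gripper_force: 0.0
```

Run:
```python
from mv import *
p,R,s=pose();print(p,s["joint_positions"],R.as_matrix()[:,2],rel(O+n3*.12,RG),rel(O+n3*.011,RG))
```

```text
[0.4516 0.1809 0.1515] [ 0.762  -0.8294  2.4869 -0.9563  0.9182 -0.3441] [ 0.8572 -0.0794 -0.5089] [ 0.72 -5.56 -3.95 -1.63 -0.6  -0.22] [ 0.61 -5.26  6.94 -1.63 -0.6  -0.22]
```

```bash
cat > kin.py <<'E'
from mv import *
from scipy.optimize import least_squares
def fk(q,k):
    a,h,l1,a3,l2,l6,c=k;E=lambda s,v:Ro.from_euler(s,v)
    R=E('z',q[0]);p=R.apply([a,0,h]);R=R*E('y',q[1]);p=p+R.apply([0,0,l1]);R=R*E('y',q[2]);p=p+R.apply([a3,0,l2])
    R=R*E('z',q[3])*E('y',q[4]);p=p+R.apply([0,0,l6]);return p,R*E('z',q[5]+c)
Q=[([1.14121897,.116453298,1.44223053,0,1.58396351,-.0377923],[.25767,.62367,.20241]),([1.2346,-.792,2.2672,-.9985,1.3868,-.223],[.3467,.273,.2758]),([.762,-.8294,2.4869,-.9563,.9182,-.3441],[.4516,.1809,.1515])]
k0=[.0,.4,.45,0,.45,.25,0]
sol=least_squares(lambda k:np.r_[np.concatenate([fk(q,k)[0]-p for q,p in Q]),1e-3*(np.array(k)-k0)[:6]],k0)
k=sol.x;k[6]=0
LO=np.array([-2.83,-.83,.07,-1.14,.01,-2.97]);HI=np.array([2.83,2.19,2.5,4.28,3,2.97])
def ik(p,R,q0,w=.2):
    f=lambda q:np.r_[fk(q,k)[0]-p,w*(fk(q,k)[1].inv()*R).as_rotvec()]
    s=least_squares(f,np.clip(q0,LO+.01,HI-.01),bounds=(LO+.005,HI-.005));return s.x,np.linalg.norm(s.fun[:3]),np.degrees(np.linalg.norm(s.fun[3:])/w)
E
python3 - <<'E'
from kin import *
print(k,[fk(q,k)[0]-p for q,p in Q]);p,R,s=pose();q=s["joint_positions"];print(fk(q,k)[1].as_matrix(),R.as_matrix())
c=Ro.from_matrix(fk(q,k)[1].as_matrix()).inv()*R;print("tool const",c.as_rotvec())
E
```

```text
[0.0005 0.0786 0.4407 0.0286 0.6202 0.286  0.    ] [array([ 0.0222, -0.0128,  0.0067]), array([-0.0003,  0.0017, -0.0036]), array([ 0.004 , -0.0028, -0.0031])]
[[-0.0857 -0.5079  0.8572]
 [-0.9963  0.0342 -0.0794]
 [ 0.011  -0.8608 -0.5089]] [[-0.5079  0.0857  0.8572]
 [ 0.0342  0.9963 -0.0794]
 [-0.8608 -0.011  -0.5089]]
tool const [-0.     -0.      1.5708]
```

```bash
sed -i "s/a,h,l1,a3,l2,l6,c=k/a,h,l1,a3,l2,l6,c=k[:7];b=k[7]/; s/p=R.apply(\[a,0,h\])/p=R.apply([a,b,h])/; s/q\[5\]+c)/q[5]+c+np.pi\/2)/; s/k0=\[.0,.4,.45,0,.45,.25,0\]/k0=[.0,.2,.45,0,.5,.25,0,.02]/; s/1e-3\*(np.array(k)-k0)\[:6\]/1e-4*(np.array(k)-k0)/; s/;k\[6\]=0//" kin.py
python3 - <<'E'
from kin import *
print(k,[fk(q,k)[0]-p for q,p in Q]);p,R,s=pose();q=s["joint_positions"];print((fk(q,k)[1].inv()*R).as_rotvec())
for dep in (30,35,40,45,50,55,60,70):
  for st in(.011,.06,.12):
    az=np.arctan2(n3[1],n3[0])+np.pi; d=np.radians(dep); z=[np.cos(d)*np.cos(az),np.cos(d)*np.sin(az),-np.sin(d)]
    Rt=frame(z,e1);t=O+n3*.025-np.array(z)*(st-.025)
    q1,e,r=ik(t,Rt,[.3,-.6,2.3,-.1,1,-.2]);print(dep,st,q1,round(e*1000,1),round(r,2))
E
```

```text
[0.     0.1376 0.4597 0.0814 0.6203 0.3179 0.     0.0255] [array([-0., -0.,  0.]), array([ 0., -0., -0.]), array([-0.,  0., -0.])]
[-0.  0.  0.]
30 0.011 [ 0.4711 -0.7459  2.495  -0.8445  0.6489 -0.5299] 6.9 2.96
30 0.06 [ 0.6145 -0.825   2.495  -0.8922  0.8581 -0.4581] 14.2 5.47
30 0.12 [ 0.8575 -0.825   2.4704 -1.0205  1.1591 -0.2741] 25.8 10.82
35 0.011 [ 0.4286 -0.776   2.495  -0.6936  0.6456 -0.688 ] 0.4 0.16
35 0.06 [ 0.5651 -0.825   2.4657 -0.7597  0.8609 -0.5951] 12.1 4.09
35 0.12 [ 0.7667 -0.825   2.4059 -0.8507  1.1458 -0.46  ] 24.1 9.93
40 0.011 [ 0.402  -0.7467  2.4476 -0.5563  0.702  -0.8182] 0.0 0.0
40 0.06 [ 0.4976 -0.825   2.4253 -0.5882  0.8825 -0.7722] 7.7 2.6
40 0.12 [ 0.6655 -0.825   2.3508 -0.6791  1.1382 -0.647 ] 20.5 8.3
45 0.011 [ 0.3761 -0.7073  2.3958 -0.4441  0.7674 -0.9231] 0.0 0.0
45 0.06 [ 0.4348 -0.825   2.3937 -0.4448  0.9117 -0.9192] 1.9 0.64
45 0.12 [ 0.5664 -0.825   2.3079 -0.5213  1.14   -0.8171] 14.9 5.99
50 0.011 [ 0.3507 -0.6625  2.3429 -0.3524  0.8369 -1.0078] 0.0 0.0
50 0.06 [ 0.393  -0.7813  2.3421 -0.3492  0.9638 -1.0096] 0.0 0.0
50 0.12 [ 0.4793 -0.825   2.2767 -0.3889  1.1505 -0.9572] 7.9 3.14
55 0.011 [ 0.3263 -0.6134  2.2894 -0.2771  0.909  -1.0767] 0.0 0.0
55 0.06 [ 0.3596 -0.7175  2.2803 -0.2762  1.027  -1.0755] 0.0 0.0
55 0.12 [ 0.4082 -0.8221  2.2525 -0.2849  1.1676 -1.0642] 0.0 0.0
60 0.011 [ 0.3032 -0.5612  2.2356 -0.2148  0.9829 -1.133 ] 0.0 0.0
60 0.06 [ 0.3287 -0.6518  2.2187 -0.2147  1.0934 -1.1307] 0.0 0.0
60 0.12 [ 0.3648 -0.7415  2.1827 -0.2206  1.224  -1.122 ] 0.0 0.0
70 0.011 [ 0.2615 -0.4498  2.1282 -0.1194  1.1334 -1.2173] 0.0 0.0
70 0.06 [ 0.275  -0.5163  2.0966 -0.1193  1.2324 -1.2155] 0.0 0.0
70 0.12 [ 0.2931 -0.5794  2.045  -0.1213  1.3485 -1.2112] 0.0 0.0
```

```bash
cat >> kin.py <<'E'
az=np.arctan2(n3[1],n3[0])+np.pi; dd=np.radians(40); zt=np.array([np.cos(dd)*np.cos(az),np.cos(dd)*np.sin(az),-np.sin(dd)])
R40=frame(zt,e1);T=O+n3*.030+zt*.021
fz=R40.inv().apply(n3); off=R40.inv().apply(O-T)   # flange axis / origin in tool
P=np.array([.513,-.2383,.014])
E
python3 - <<'E'
from kin import *
q=np.array([.4,-.74,2.44,-.55,.7,-.8])
print("T",T)
for h in(0,.03,.06,.09,.12,.16):
    q,e,r=ik(T+[0,0,h],R40,q);print(h,q,round(e*1e3,1),round(r,2))
qg=ik(T,R40,q)[0]
Rf0=frame(n3,e1)             # flange frame in grasp
for yaw in range(-180,180,30):
    yv=np.radians(yaw);Rf=frame([0,0,1],[-np.sin(yv),np.cos(yv),0]);R=Rf*Rf0.inv()*R40
    best=min((ik(P-R.apply(off)+[0,0,.0],R,g) for g in(qg,[-.4,0,1.8,0,1.4,-.5],[-.4,0,1.8,0,1.4,1.5],[-.4,0,1.8,0,1.4,-2.5])),key=lambda s:s[1]+s[2])
    print(yaw,"backward dir of tool",-R.apply([0,0,1]),best[0],round(best[1]*1e3,1),round(best[2],1))
E
```

```text
T [0.5031 0.1233 0.1075]
0 [ 0.4004 -0.7411  2.4482 -0.5589  0.6959 -0.8152] 0.0 0.0
0.03 [ 0.4004 -0.7688  2.4122 -0.5218  0.7505 -0.8647] 0.0 0.0
0.06 [ 0.4004 -0.7883  2.3728 -0.4926  0.802  -0.9055] 0.0 0.0
0.09 [ 0.4004 -0.8007  2.3304 -0.4693  0.8506 -0.94  ] 0.0 0.0
0.12 [ 0.4004 -0.8071  2.2853 -0.4501  0.8968 -0.9697] 0.0 0.0
0.16 [ 0.4004 -0.8078  2.2217 -0.4295  0.955  -1.004 ] 0.0 0.0
-180 backward dir of tool [-0.1736  0.      0.9848] [-0.5258 -0.1116  1.9772  0.0967  1.1265  1.0099] 0.0 0.0
-150 backward dir of tool [-0.1504 -0.0868  0.9848] [-0.5609 -0.0698  1.9384  0.1658  1.1955  0.4314] 0.0 0.0
-120 backward dir of tool [-0.0868 -0.1504  0.9848] [-0.5714 -0.0126  1.8831  0.1818  1.284  -0.1005] 0.0 0.0
-90 backward dir of tool [-0.     -0.1736  0.9848] [-0.5576  0.0432  1.8266  0.151   1.3671 -0.5953] 0.0 0.0
-60 backward dir of tool [ 0.0868 -0.1504  0.9848] [-0.5255  0.0842  1.7835  0.0876  1.4261 -1.0683] 0.0 0.0
-30 backward dir of tool [ 0.1504 -0.0868  0.9848] [-0.4836  0.102   1.7644  0.007   1.4496 -1.5323] 0.0 0.0
0 backward dir of tool [ 0.1736 -0.      0.9848] [-0.441   0.0931  1.7739 -0.0749  1.433  -1.9957] 0.0 0.0
30 backward dir of tool [0.1504 0.0868 0.9848] [-0.4068  0.0593  1.8098 -0.1423  1.3793 -2.4666] 0.0 0.0
60 backward dir of tool [0.0868 0.1504 0.9848] [-0.3896  0.0073  1.8633 -0.1796  1.2988 -2.9568] 0.0 0.0
90 backward dir of tool [0.     0.1736 0.9848] [-0.3958 -0.0512  1.9208 -0.1722  1.2091  2.8017] 0.0 0.0
120 backward dir of tool [-0.0868  0.1504  0.9848] [-0.427  -0.1002  1.9667 -0.1116  1.1349  2.2311] 0.0 0.0
150 backward dir of tool [-0.1504  0.0868  0.9848] [-0.4756 -0.1232  1.9877 -0.0093  1.1028  1.6223] 0.0 0.0
```

Run:
```python
from kin import *
print(rel([.45,.18,.24],R40),rel(T+[0,0,.12],R40)); p,R,s=pose()
print("then down", rel(T,R40,T+[0,0,.12],R40))
```

```text
[-7.54 -0.2  -4.63 -1.6   9.4  -0.36] [-9.36 -5.38  1.01 -1.6   9.4  -0.36]
then down [9.19 0.   7.71 0.   0.   0.  ]
```

Request:
carry_out(
  moves=[-2,-0.1,-4,-1,3,-0.1,1,-5,-0.2,-4.6,-1.6,6,-0.3,1,-7.5,-0.2,-4.6,-1.6,9.4,-0.4,1,-7.5,-0.2,-4.6,-1.6,9.4,-0.4,1,-7.5,-0.2,-4.6,-1.6,9.4,-0.4,1,-9.4,-5.4,1,-1.6,9.4,-0.4,1,-9.4,-5.4,1,-1.6,9.4,-0.4,1,-9.4,-5.4,1,-1.6,9.4,-0.4,1,-9.4,-5.4,1,-1.6,9.4,-0.4,1,-9.4,-5.4,1,-1.6,9.4,-0.4,1],
)

```text
time: 2.43
position: [0.5027, 0.124, 0.2279]
ee_rot: [0.422, 0.027, 0.906, -0.013]
force: [-0.8, 0.1, -0.3]
gripper_width: 0.0855
gripper_force: 0.0
```

Run:
```python
from kin import *
p,R,s=pose();print(p,R.as_matrix()[:,2],s["joint_positions"],fk(s["joint_positions"],k)[0]-p,rel(T+[0,0,.12],R40),rel(T,R40))
```

```text
[0.5027 0.124  0.2279] [ 0.7644 -0.0453 -0.6432] [ 0.4026 -0.807   2.2844 -0.4511  0.8987 -0.9684] [ 0. -0.  0.] [ 0.   -0.06  0.05  0.01 -0.03  0.03] [ 9.19 -0.06  7.77  0.01 -0.03  0.03]
```

Reached. I go down over the socket, slowing at the end, and then close.

Request:
carry_out(
  moves=[2.3,-0.1,1.9,0,0,0,1,4.6,-0.1,3.9,0,0,0,1,6.9,-0.1,5.8,0,0,0,1,8,-0.1,6.8,0,0,0,1,8.8,-0.1,7.4,0,0,0,1,9.2,-0.1,7.7,0,0,0,1,9.2,-0.1,7.7,0,0,0,1,9.2,-0.1,7.7,0,0,0,1],
)

```text
time: 3.1
position: [0.5031, 0.1242, 0.1104]
ee_rot: [0.423, 0.026, 0.906, -0.012]
force: [0.1, 0.4, 0.2]
gripper_width: 0.0856
gripper_force: 0.0
```

Run:
```python
from kin import *
p,R,s=pose();print(p,rel(T,R40),s["force"])
a,_,_,_=grab("scene");b,_,_,_=grab("top")
W=np.hstack([cv2.resize(a[90:215,215:375],(400,312),interpolation=2),cv2.resize(b[160:260,145:273],(400,312),interpolation=2)])
cv2.imwrite("pics/g1.png",W[:,:,::-1])
```

```text
[0.5031 0.1242 0.1104] [ 0.21 -0.09  0.19  0.16  0.11  0.08] [0.0757 0.3876 0.2128]
```

View pics/g1.png

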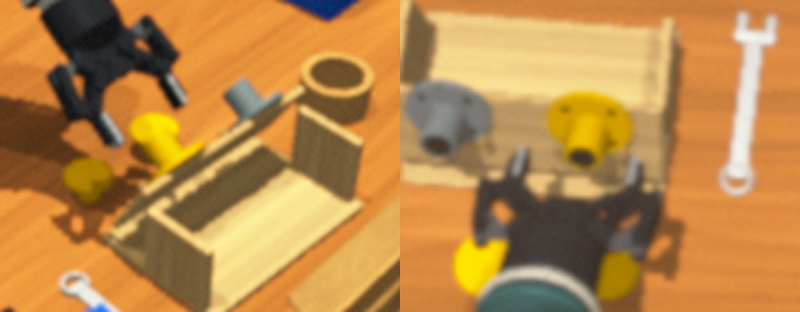

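The fingers straddle the socket: in the top crop the tips are at (520,152) and (636,160), and the socket mouth is at (580,155). I check the tip depth with the cloud.

Run:
```python
from kin import *
p,R,s=pose()
for n in("scene","top"):
    _,d,H,C=grab(n)
    L=R.inv().apply((C.reshape(-1,3)-p))*1000; sat=H[...,1].ravel()
    for sg in(1,-1):
        m=(L[:,1]*sg>36)&(L[:,1]*sg<60)&(abs(L[:,0])<14)&(L[:,2]>-45)&(L[:,2]<10)&(sat<70)
        print(n,sg,m.sum(),"max z",np.sort(L[m,2])[-4:],"x",np.percentile(L[m,0],[5,95]) if m.any() else "", "y",np.percentile(L[m,1],[5,95]) if m.any() else "")
    Y=(cv2.inRange(H,(20,150,60),(34,255,255))>0).ravel()&(C.reshape(-1,3)[:,2]>.06)&(abs(L[:,1])<60)&(abs(L[:,0])<60)&(L[:,2]>-50)
    q=L[Y];so=q[(q[:,2]<0)];print("socket in tool: z min",np.sort(q[:,2])[:4],"y",np.percentile(so[:,1],[4,96]),"x",np.percentile(so[:,0],[4,96]))
```

```text
scene 1 2 max z [-44.3463 -43.6112] x [-13.5301  -8.5314] y [43.6301 44.0674]
scene -1 6 max z [-43.7115 -42.9941 -42.3231 -41.6051] x [-10.9423   2.6655] y [-49.2576 -46.8411]
socket in tool: z min [-32.6274 -32.4138 -31.8318 -31.6403] y [-15.8654  11.0022] x [-16.9169   6.607 ]
top 1 1 max z [-42.6723] x [-7.9616 -7.9616] y [44.005 44.005]
top -1 1 max z [-44.8628] x [-9.0331 -9.0331] y [-48.2939 -48.2939]
socket in tool: z min [-36.3066 -35.8875 -35.4241 -34.9535] y [-19.4821  20.3938] x [-33.6312  14.3324]
```

Run:
```python
from kin import *
p,R,s=pose();print(p,rel(T,R40))
for n in("scene","top"):
    P,d,H,C=grab(n);Cf=C.reshape(-1,3)
    L=R.inv().apply(Cf-p)*1000
    m=(abs(L[:,1])>25)&(abs(L[:,1])<70)&(abs(L[:,0])<25)&(L[:,2]>-90)&(L[:,2]<5)&(Cf[:,2]>.06)
    m&=~(cv2.inRange(H,(20,150,60),(34,255,255))>0).ravel()
    for sg in(1,-1):
        i=np.flatnonzero(m&(L[:,1]*sg>0));i=i[np.argsort(-L[i,2])][:14]
        for j in i: print(n,sg,L[j].round(0),H.reshape(-1,3)[j],j%512,j//512)
    # project expected tips
    K,Dc,Rc,t=cam(n)
    for y in(.0425,-.0425):print(n,"expect tip px",cv2.projectPoints(p+R.apply([[0,y,-.013]]),cv2.Rodrigues(Rc)[0],t,K,Dc)[0].ravel())
```

```text
[0.5032 0.1237 0.1104] [ 0.23 -0.05  0.18  0.14  0.13  0.04]
scene 1 [  5.  47. -41.] [ 13 196 138] 286 133
scene 1 [ -8.  50. -41.] [ 13 129 190] 289 131
scene 1 [-11.  40. -42.] [ 12 160 113] 287 132
scene 1 [  1.  42. -42.] [ 13 184 111] 285 133
scene 1 [-10.  46. -42.] [ 13  87 143] 288 131
scene 1 [ -2.  44. -43.] [ 13 174  69] 286 132
scene 1 [ -9.  51. -43.] [ 13 100 194] 289 130
scene 1 [  7.  43. -44.] [ 13 190 129] 284 133
scene 1 [ -8.  45. -44.] [15 61 84] 287 131
scene 1 [-14.  44. -45.] [ 15  49 162] 288 130
scene 1 [  7.  47. -45.] [ 11 146  47] 285 132
scene 1 [ -3.  45. -45.] [13 44 41] 286 131
scene 1 [-16.  47. -45.] [ 13 103 198] 289 129
scene 1 [-11.  44. -46.] [ 21  23 112] 287 130
scene -1 [-11. -36.   4.] [ 19 231 160] 276 160
scene -1 [ 25. -27.   4.] [ 16 176 174] 272 162
scene -1 [-14. -34.   3.] [ 19 224 195] 277 159
scene -1 [  4. -47. -40.] [ 12 126 144] 261 149
scene -1 [ -8. -44. -40.] [ 13 119 159] 264 147
scene -1 [ -4. -48. -41.] [ 12  88 128] 262 148
scene -1 [  6. -48. -42.] [ 13 112 132] 260 149
scene -1 [ -8. -46. -42.] [ 15  56 141] 263 147
sce
[... 1008 characters left out ...]
 5.] [ 19 124 226] 218 194
top -1 [-10. -48. -46.] [ 16  58 181] 220 210
top -1 [-11. -43. -47.] [ 16  87 153] 218 210
top -1 [ -5. -51. -47.] [ 18  43 136] 221 212
top -1 [-12. -46. -49.] [ 15  57 169] 219 210
top -1 [ -7. -54. -49.] [ 17  88 139] 222 212
top -1 [-11. -46. -51.] [ 17  34 158] 219 211
top -1 [-12. -49. -53.] [ 16  34 167] 220 211
top -1 [-12. -44. -53.] [ 16  65 142] 218 211
top -1 [ -6. -49. -53.] [ 15  18 144] 220 213
top -1 [-10. -47. -54.] [ 17  26 155] 219 212
top -1 [-11. -49. -55.] [ 17  23 153] 220 212
top -1 [ -9. -55. -56.] [ 15  76 110] 222 213
top -1 [ -9. -52. -56.] [ 17  32 113] 221 213
top expect tip px [188.0894 202.456 ]
top expect tip px [219.5457 204.9439]
```

Both views agree that the open tips stand at tool z about -41 mm. The text implies -13 mm, so they are about 28 mm short, beyond the socket mouth. I trust the cameras and advance in steps, checking each one.

Request:
carry_out(
  moves=[0.1,0,0.7,0,0,0,1,0.2,0,1.5,0,0,0,1,0.2,0,1.5,0,0,0,1,0.2,0,1.5,0,0,0,1,0.2,0,1.5,0,0,0,1],
)

```text
time: 3.82
position: [0.5131, 0.1229, 0.098]
ee_rot: [0.423, 0.026, 0.906, -0.012]
force: [0.2, 0.4, -0.9]
gripper_width: 0.0854
gripper_force: 0.0
```

```bash
cat > tips.py <<'E'
from kin import *
def tips(ymin=25,ymax=70):
    p,R,s=pose();out=[]
    for n in("scene","top"):
        P,d,H,C=grab(n);Cf=C.reshape(-1,3);L=R.inv().apply(Cf-p)*1000
        m=(abs(L[:,1])>ymin)&(abs(L[:,1])<ymax)&(abs(L[:,0])<16)&(L[:,2]>-90)&(L[:,2]<5)&((H[...,1]<75)|(H[...,2]<75)).ravel()
        for sg in(1,-1):
            q=L[m&(L[:,1]*sg>0)];q=q[np.argsort(-q[:,2])][:12];print(n,sg,np.median(q,0),q[:4,2])
    print("TCP",p,"F",s["force"],"rel T",rel(T,R40))
E
python3 -c "
from tips import *
tips()"
```

```text
scene 1 [ -7.1047  43.9764 -46.5937] [-44.0498 -44.6733 -44.8615 -45.4778]
scene -1 [ -8.1188 -47.6471 -44.9621] [-42.5118 -43.1088 -43.2908 -43.8818]
top 1 [-10.107   45.4782 -55.91  ] [-48.0027 -48.2213 -51.7203 -53.3725]
top -1 [-10.2982 -48.1875 -50.948 ] [-46.8006 -49.0444 -49.7735 -50.4793]
TCP [0.5131 0.1229 0.098 ] F [ 0.2498  0.3832 -0.8916] rel T [-0.06 -0.03 -1.35  0.12  0.07  0.06]
```

Request:
carry_out(
  moves=[-0.1,0,0.7,-0.1,-0.1,0,1,-0.1,0,1.4,-0.1,-0.1,0,1,-0.1,0,1.4,-0.1,-0.1,0,1,-0.1,0,1.4,-0.1,-0.1,0,1,-0.1,0,1.4,-0.1,-0.1,0,0.7,-0.1,0,1.4,-0.1,-0.1,0,0.55,-0.1,0,1.4,-0.1,-0.1,0,0.55,-0.1,0,1.4,-0.1,-0.1,0,0.55],
  newtons=40,
)

```text
time: 4.58
position: [0.5245, 0.1224, 0.09]
ee_rot: [0.424, 0.026, 0.905, -0.011]
force: [-0.2, 0.3, 0.2]
gripper_width: 0.0472
gripper_force: 0.0
```

Run:
```python
from tips import *
tips(18,45)
a,_,_,_=grab("scene");b,_,_,_=grab("top")
W=np.hstack([cv2.resize(a[90:215,215:375],(400,312),interpolation=2),cv2.resize(b[160:260,145:273],(400,312),interpolation=2)])
cv2.imwrite("pics/g2.png",W[:,:,::-1])
```

```text
scene 1 [-10.708   25.0889 -36.7232] [-33.4531 -34.2425 -34.7798 -35.7035]
scene -1 [ -8.0359 -29.0887 -34.5131] [-31.732  -32.1683 -32.4933 -33.0723]
top 1 [ -9.7819  26.232  -46.3165] [-39.7286 -40.0206 -40.617  -44.3846]
top -1 [ -8.5346 -30.504  -46.1124] [-38.068  -40.3102 -40.9842 -43.8649]
TCP [0.5245 0.1224 0.09  ] F [-0.2062  0.29    0.1938] rel T [ 0.02 -0.03 -2.76  0.22  0.17  0.07]
```

View pics/g2.png

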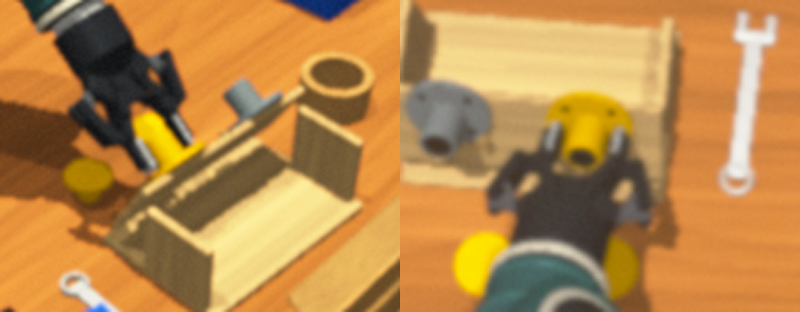

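The fingers now bracket the socket: the scene crop shows pads at (145,155) and (183,130), the top crop at (552,138) and (617,138). I close on it.

Request:
carry_out(
  moves=[0,0,0,0,0,0,0.3,0,0,0,0,0,0,0.2,0,0,0,0,0,0,0.2,0,0,0,0,0,0,0.2,0,0,0,0,0,0,0.2,0,0,0,0,0,0,0.2],
  newtons=50,
)

```text
time: 5.28
position: [0.5245, 0.1226, 0.0902]
ee_rot: [0.424, 0.026, 0.905, -0.011]
force: [-9.0, 2.3, 4.8]
gripper_width: 0.0326
gripper_force: 48.5
```

Request:
carry_out(
  moves=[-0.1,0,-0.4,0,0,0,0.2,-1,0,-1.2,0,0,0,0.2,-2.5,0,-2.4,0,0,0,0.2,-4.5,0,-4,0,0,0,0.2,-6.8,0,-6,0,0,0,0.2,-9.2,0,-8,0,0,0,0.2,-10.7,0,-9.3,0,0,0,0.2,-10.7,0,-9.3,0,0,0,0.2,-10.7,0,-9.3,0,0,0,0.2],
)

```text
time: 6.03
position: [0.5216, 0.1224, 0.2328]
ee_rot: [0.424, 0.026, 0.905, -0.011]
force: [-0.6, 0.3, -3.2]
gripper_width: 0.0325
gripper_force: 50.5
```

Run:
```python
from kin import *
p,R,s=pose();print(p,s["force"],s["gripper_width"],s["joint_positions"])
for n in("scene","top"):
    P,d,H,C=grab(n);Cf=C.reshape(-1,3);L=R.inv().apply(Cf-p)*1000
    m=(cv2.inRange(H,(20,130,50),(34,255,255))>0).ravel()&(Cf[:,2]>.12)&(np.linalg.norm(L+[0,0,20],axis=1)<70)&(L[:,2]>-70)
    q=L[m];print(n,len(q),np.percentile(q,[1,50,99],axis=0).round(0).tolist())
    b=q[q[:,2]>-40+15]
    if len(b)>15:
        c=b.mean(0);nn=np.linalg.svd(b-c)[2][2];print("  disc-ish",len(b),"normal tool",nn,"c",c, np.percentile(b,[2,98],axis=0).round(0).tolist())
print("expected fz",fz,"off",R40.inv().apply(O-(T+zt*.0276))*1000)
```

```text
[0.5216 0.1224 0.2328] [-0.6491  0.3118 -3.2449] 0.03252282859085332 [ 0.3715 -0.7604  2.2559 -0.4303  0.8632 -0.9959]
scene 313 [[-42.0, -38.0, -61.0], [-15.0, -7.0, -26.0], [11.0, 21.0, -13.0]]
  disc-ish 143 normal tool [-0.1976 -0.0442  0.9793] c [-17.4733 -12.2934 -19.0245] [[-40.0, -38.0, -25.0], [11.0, 20.0, -13.0]]
top 515 [[-38.0, -37.0, -64.0], [-13.0, -3.0, -30.0], [18.0, 33.0, -22.0]]
  disc-ish 57 normal tool [ 0.0305 -0.0072 -0.9995] c [ -4.8842 -13.2807 -23.3675] [[-36.0, -37.0, -25.0], [20.0, 34.0, -20.0]]
expected fz [ 0.1736  0.     -0.9848] off [ -5.2095  -0.0001 -19.0557]
```

```bash
cat >> kin.py <<'E'
yv=np.radians(-98);Rf0=frame(n3,e1);RP=frame([0,0,1],[-np.sin(yv),np.cos(yv),0])*Rf0.inv()*R40
offt=np.array([-.0052,0,-.0191])
E
python3 - <<'E'
from kin import *
p,R,s=pose();q=s["joint_positions"]
t=P+[0,0,.10]-RP.apply(offt);print("tcp target",t,ik(t,RP,[-.55,0,1.8,.15,1.36,-.6]))
d=rel(t,RP);print(d)
print("mid z up", rel(p+[0,0,.05],R))
# check path IK via slerp
from scipy.spatial.transform import Slerp
S=Slerp([0,1],Ro.concatenate([R,RP]))
for f in np.linspace(0,1,9):
    pp=p*(1-f)+t*f+np.array([0,0,.05])*np.sin(np.pi*f);q,e,r=ik(pp,S(f),q);print(round(f,2),pp,q,round(e*1e3,1),round(r,1),"flange",pp+S(f).apply(offt))
E
```

```text
tcp target [ 0.5142 -0.2299  0.0961] (array([-0.5559, -0.0355,  1.7809,  0.1603,  1.4687, -0.4384]), np.float64(6.845686054264202e-11), np.float64(5.509910662323501e-08))
[  9.43 -35.21   9.55  33.7   45.21  92.38]
mid z up [-3.83  0.   -3.21  0.    0.    0.  ]
0.0 [0.5212 0.1222 0.2299] [ 0.3714 -0.7592  2.2587 -0.4307  0.8627 -0.9954] 0.0 0.0 flange [0.5099 0.1228 0.2462]
0.12 [0.5203 0.0781 0.2323] [ 0.2712 -0.7267  2.2    -0.3481  0.972  -0.9202] 0.0 0.0 flange [0.5107 0.0788 0.2496]
0.25 [0.5194 0.0341 0.2318] [ 0.1546 -0.6763  2.1371 -0.2599  1.0722 -0.8559] 0.0 0.0 flange [0.5116 0.0344 0.25  ]
0.38 [ 0.5186 -0.0099  0.2259] [ 0.0286 -0.6089  2.075  -0.173   1.1625 -0.7954] 0.0 0.0 flange [ 0.5124 -0.0104  0.2447]
0.5 [ 0.5177 -0.0539  0.213 ] [-0.0998 -0.5251  2.0164 -0.0917  1.2421 -0.7341] 0.0 0.0 flange [ 0.5131 -0.0555  0.2322]
0.62 [ 0.5168 -0.0979  0.1925] [-0.2251 -0.4252  1.9613 -0.0182  1.3103 -0.669 ] 0.0 0.0 flange [ 0.5136 -0.101   0.2118]
0.75 [ 0.5159 -0.1419  0.1649] [-0.3438 -0.3093  1.9068  0.0474  1.3683 -0.5987] 0.0 0.0 flange [ 0.5137 -0.1467  0.184 ]
0.88 [ 0.515  -0.1859  0.132 ] [-0.4541 -0.1785  1.8484  0.1063  1.4193 -0.5223] 0.0 0.0 flange [ 0.5136 -0.1925  0.1506]
1.0 [ 0.5142 -0.2299  0.0961] [-0.5559 -0.0355  1.7809  0.1603  1.4687 -0.4384] 0.0 0.0 flange [ 0.513  -0.2383  0.114 ]
```

Run:
```python
from kin import *
p,R,s=pose()
w=Ro.from_rotvec(np.radians([16.85,22.6,46.2]));print(rel([.515,-.08,.25],R*w))
```

```text
[ -1.88 -20.22  -0.91  16.85  22.6   46.2 ]
```

Request:
carry_out(
  moves=[-2,-2,-1.5,2.1,2.8,5.7,0.2,-1.9,-5,-1.4,4.2,5.6,11.4,0.2,-1.9,-8,-1.3,6.3,8.4,17.2,0.2,-1.9,-11,-1.2,8.4,11.3,23.1,0.2,-1.9,-14,-1.1,10.5,14.1,28.8,0.2,-1.9,-17,-1,12.6,16.9,34.6,0.2,-1.9,-19,-0.9,14.7,19.7,40.4,0.2,-1.9,-20.2,-0.9,16.9,22.6,46.2,0.2,-1.9,-20.2,-0.9,16.9,22.6,46.2,0.2,-1.9,-20.2,-0.9,16.9,22.6,46.2,0.2],
)

```text
time: 6.97
position: [0.5156, -0.0805, 0.2498]
ee_rot: [0.205, 0.437, 0.875, 0.03]
force: [1.3, 0.2, -3.2]
gripper_width: 0.0328
gripper_force: 50.6
```

Run:
```python
from kin import *
p,R,s=pose();print(p,s["gripper_width"],s["force"]);t=P+[0,0,.10]-RP.apply(offt);d=rel(t,RP);print(d)
for f in(.12,.25,.38,.5,.62,.75,.88):print((d*f).round(1))
```

```text
[ 0.5156 -0.0805  0.2498] 0.03283105959208843 [ 1.3092  0.232  -3.2092]
[ -6.43 -12.88  15.88  16.79  22.6   46.11]
[-0.8 -1.5  1.9  2.   2.7  5.5]
[-1.6 -3.2  4.   4.2  5.6 11.5]
[-2.4 -4.9  6.   6.4  8.6 17.5]
[-3.2 -6.4  7.9  8.4 11.3 23.1]
[-4.  -8.   9.8 10.4 14.  28.6]
[-4.8 -9.7 11.9 12.6 17.  34.6]
[ -5.7 -11.3  14.   14.8  19.9  40.6]
```

Request:
carry_out(
  moves=[-0.8,-1.5,1.9,2,2.7,5.5,0.2,-1.6,-3.2,4,4.2,5.6,11.5,0.2,-2.4,-4.9,6,6.4,8.6,17.5,0.2,-3.2,-6.4,7.9,8.4,11.3,23.1,0.2,-4,-8,9.8,10.4,14,28.6,0.2,-4.8,-9.7,11.9,12.6,17,34.6,0.2,-5.7,-11.3,14,14.8,19.9,40.6,0.2,-6.4,-12.9,15.9,16.8,22.6,46.1,0.2,-6.4,-12.9,15.9,16.8,22.6,46.1,0.2,-6.4,-12.9,15.9,16.8,22.6,46.1,0.2],
)

```text
time: 7.8
position: [0.5137, -0.2287, 0.0951]
ee_rot: [-0.058, 0.751, 0.654, 0.066]
force: [-1.4, 1.1, -2.1]
gripper_width: 0.0328
gripper_force: 50.7
```

```bash
cat > held.py <<'E'
from kin import *
def held(save=None,P0=P,zlo=.03):
    p,R,s=pose();print("TCP",p,"F",s["force"],s["gripper_width"],"est flange",p+R.apply(offt),"axis",R.apply(fz))
    im=[]
    for n in("scene","top"):
        Pi,d,H,C=grab(n);im.append(Pi);Cf=C.reshape(-1,3)
        m=(cv2.inRange(H,(20,120,40),(34,255,255))>0)&(abs(C[...,0]-P0[0])<.08)&(abs(C[...,1]-P0[1])<.08)&(C[...,2]>zlo)
        k2,L,S,_=cv2.connectedComponentsWithStats(m.astype(np.uint8));
        q=C[m]*1000;print(n,len(q),np.percentile(q,[1,50,99],axis=0).round(1).tolist())
        zs=np.percentile(q[:,2],1)+4; b=q[(q[:,2]<zs+9)]
        (a,c),r=cv2.minEnclosingCircle(np.float32(b[:,:2]));print("   low ring",len(b),a,c,r)
        t=q[abs(q[:,2]-(zs+3.5))<3.5]
        if len(t)>20:
            cc=t.mean(0);A=np.c_[t[:,:2]-cc[:2],np.ones(len(t))];g=np.linalg.lstsq(A,t[:,2],rcond=None)[0];print("   disc top slope deg",np.degrees(g[:2]),"z",cc[2],"n",len(t))
    if save:
        W=np.hstack([cv2.resize(im[0][180:305,125:285],(400,312),interpolation=2),cv2.resize(im[1][135:235,272:400],(400,312),interpolation=2)]);cv2.imwrite(save,W[:,:,::-1])
E
python3 -c "
from held import *
held('pics/h1.png')"
```

```text
TCP [ 0.5137 -0.2287  0.0951] F [-1.4315  1.1099 -2.1146] 0.03284387131178985 est flange [ 0.5125 -0.2371  0.113 ] axis [ 0.0002 -0.0011  1.    ]
scene 513 [[482.8, -272.0, 111.9], [527.7, -249.7, 119.6], [567.3, -199.8, 187.2]]
   low ring 435 515.0975341796875 -235.12857055664062 38.85761260986328
   disc top slope deg [-0.1329  0.3988] z 119.30745835528501 n 394
top 151 [[446.2, -232.6, 118.3], [523.9, -208.8, 122.4], [549.7, -160.4, 404.1]]
   low ring 133 523.3099975585938 -217.244384765625 31.51128578186035
   disc top slope deg [1.0436 0.9283] z 123.7778546670323 n 60
```

View pics/h1.png

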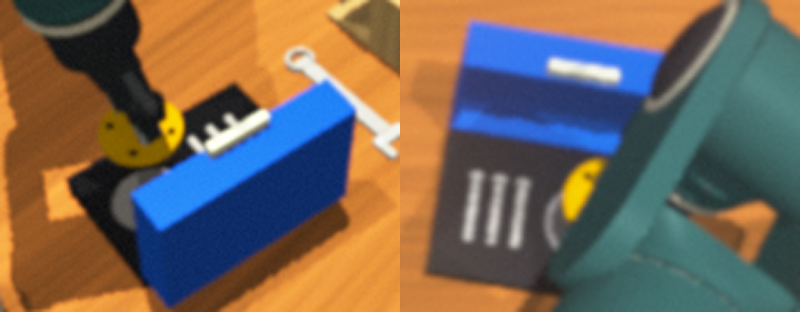

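The scene crop shows the disc level above the pocket (centre near (142,132)), with the lid clear. The top view is mostly hidden by the arm. Next I fit the pocket in the scene camera, so that disc and pocket share the same bias.

Run:
```python
from kin import *
from scipy.optimize import least_squares
for n,(x0,y0,x1,y1) in(("scene",(160,240,200,282)),("top",(312,188,352,228))):
    z=np.load(n+"0.npz");H=hsv(z["p"]);m=np.zeros((384,512),np.uint8);m[y0:y1,x0:x1]=cv2.inRange(H,(0,0,75),(180,60,255))[y0:y1,x0:x1]
    blue=cv2.dilate(cv2.inRange(H,(100,90,30),(130,255,255)),np.ones((5,5)))
    c=max(cv2.findContours(m,0,1)[0],key=cv2.contourArea)[:,0];c=np.array([q for q in c if not blue[q[1],q[0]]])
    X=onplane(n,c,.014)[:,:2]*1000
    for fr in(1,0):
        f=lambda v:np.hypot(*(X-v[:2]).T)-(v[2] if fr else 41)
        s=least_squares(f,[513,-238,41],loss="soft_l1");print(n,len(X),"free" if fr else "r41",s.x,"rms",np.sqrt((f(s.x)**2).mean()), X.min(0),X.max(0))
# same kind of fit for held disc (outer contour, r=38, in scene), now
Pi,d,H,C=grab("scene");m=((cv2.inRange(H,(20,120,40),(34,255,255))>0)&(abs(C[...,2]-.1185)<.009)&(abs(C[...,0]-.513)<.08)&(abs(C[...,1]+.238)<.08)).astype(np.uint8)
m=cv2.morphologyEx(m,cv2.MORPH_CLOSE,np.ones((3,3)));c=max(cv2.findContours(m,0,1)[0],key=cv2.contourArea)
hc=cv2.convexHull(c)[:,0];print("hull",len(hc))
for zz in(.1195,.113):
    X=onplane("scene",hc,zz)[:,:2]*1000;print(zz,cv2.minEnclosingCircle(np.float32(X)),X.min(0),X.max(0))
```

```text
scene 36 free [ 511.6368 -237.1953   38.231 ] rms 0.7105770504002595 [ 472.6974 -276.1669] [ 521.438  -208.7149]
scene 36 r41 [ 514.7443 -235.7425   41.    ] rms 1.0978997668050259 [ 472.6974 -276.1669] [ 521.438  -208.7149]
top 87 free [ 512.1606 -238.2013   43.4647] rms 1.2357628290854805 [ 464.9416 -281.4694] [ 555.5447 -195.0612]
top 87 r41 [ 511.9645 -238.033    41.    ] rms 2.808269617983402 [ 464.9416 -281.4694] [ 555.5447 -195.0612]
hull 20
0.1195 ((516.262451171875, -234.3285675048828), 39.565086364746094) [ 476.8127 -272.8312] [ 554.7633 -194.8203]
0.113 ((511.476806640625, -231.32766723632812), 39.885135650634766) [ 471.7079 -270.1416] [ 550.2889 -191.4999]
```

Run:
```python
from kin import *
for z in(.06,.032): print(rel(np.array([.5115,-.2384,z])-RP.apply(offt),RP))
```

```text
[-1.21 -0.2   5.51  0.22  0.05  0.27]
[-1.69 -0.21  8.26  0.22  0.05  0.27]
```

Request:
carry_out(
  moves=[-0.5,-0.2,2.5,0.1,0,0.2,0.2,-1.2,-0.2,5.5,0.2,0,0.3,0.2,-1.4,-0.2,7,0.2,0,0.3,0.2,-1.6,-0.2,7.8,0.2,0,0.3,0.2,-1.7,-0.2,8.2,0.2,0,0.3,0.2,-1.7,-0.2,8.2,0.2,0,0.3,0.2,-1.7,-0.2,8.2,0.2,0,0.3,0.2,-1.7,-0.2,8.2,0.2,0,0.3,0.2,-1.7,-0.2,8.2,0.2,0,0.3,0.2],
)

```text
time: 8.7
position: [0.5129, -0.2315, 0.0151]
ee_rot: [-0.057, 0.753, 0.652, 0.066]
force: [0.7, 1.1, -2.7]
gripper_width: 0.0326
gripper_force: 50.9
```

Run:
```python
from held import *
held('pics/h2.png',zlo=.028)
```

```text
TCP [ 0.5129 -0.2315  0.0151] F [ 0.6524  1.1098 -2.6597] 0.03258450222605635 est flange [ 0.5117 -0.2398  0.033 ] axis [0.0002 0.0004 1.    ]
scene 177 [[478.2, -275.9, 32.6], [504.5, -259.6, 39.4], [576.6, -201.7, 141.5]]
   low ring 144 512.91796875 -238.07861328125 38.49164962768555
   disc top slope deg [-0.3176  0.5504] z 39.11497013957527 n 128
top 127 [[440.0, -234.3, 35.4], [521.0, -211.3, 40.8], [546.6, -159.3, 341.4]]
   low ring 105 521.2349853515625 -220.82040405273438 30.14053726196289
   disc top slope deg [0.4854 0.3552] z 41.66999439146724 n 65
```

View pics/h2.png

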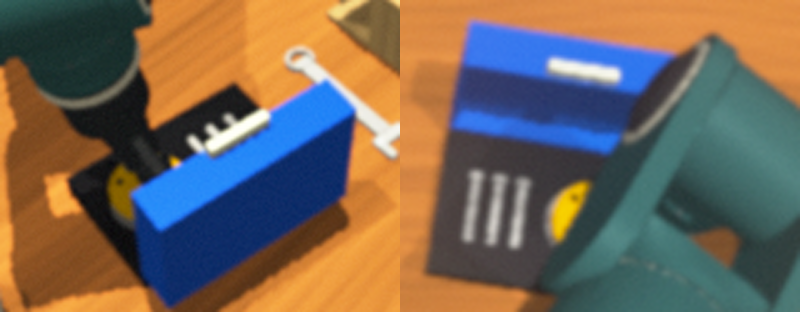

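The disc hovers concentric with the pocket, at about (128,190) in the scene crop and (570,210) in the top crop. I refine with an arc fit in the top view.

Run:
```python
from kin import *
from scipy.optimize import least_squares
for n in("top","scene"):
    Pi,d,H,C=grab(n);m=((cv2.inRange(H,(18,110,40),(36,255,255))>0)&(abs(C[...,2]-.037)<.012)&(abs(C[...,0]-.513)<.06)&(abs(C[...,1]+.238)<.06)).astype(np.uint8)
    m=cv2.morphologyEx(m,cv2.MORPH_CLOSE,np.ones((3,3)));c=max(cv2.findContours(m,0,1)[0],key=cv2.contourArea)[:,0]
    X=onplane(n,c,.0395)[:,:2]*1000
    # keep outer arc: points whose outward neighbour is slab (dark/grey low-sat), not arm or lid
    c0=c.mean(0); keep=[]
    P_=onplane(n,c,.0395)[:,:2]*1000-[512.3,-239]; rr=np.hypot(*P_.T)
    X=X[rr>34]
    f=lambda v:np.hypot(*(X-v).T)-38.3
    s=least_squares(f,[512,-239],loss="soft_l1");print(n,len(X),s.x,"rms",np.sqrt((f(s.x)**2).mean()),X.min(0),X.max(0))
p,R,s=pose();t=np.array([.5117,-.2386,.0145]);print(rel(t-RP.apply(offt),RP),p+R.apply(offt))
```

```text
top 24 [ 509.4314 -238.4556] rms 0.9107701356114111 [ 495.385  -235.5349] [ 546.3469 -199.8965]
scene 26 [ 515.7882 -238.0841] rms 1.4797033483032553 [ 477.2501 -278.3838] [ 531.0396 -240.6778]
[-0.2   0.03  1.76 -0.04 -0.01 -0.22] [ 0.5113 -0.2397  0.0322]
```

Request:
carry_out(
  moves=[-0.1,0.05,0.5,0,0,-0.2,0.2,-0.1,0.05,0.8,0,0,-0.2,0.2,-0.15,0.05,1,0,0,-0.2,0.2,-0.15,0.05,1.1,0,0,-0.2,0.2,-0.15,0.05,1.2,0,0,-0.2,0.2,-0.15,0.05,1.2,0,0,-0.2,0.2],
)

```text
time: 9.4
position: [0.5128, -0.2306, 0.0016]
ee_rot: [-0.058, 0.752, 0.653, 0.065]
force: [0.7, -0.6, -2.5]
gripper_width: 0.033
gripper_force: 50.9
```

Run:
```python
from kin import *
p,R,s=pose();print(p,p+R.apply(offt),s["force"],s["torque"],s["gripper_width"]);print(rel(np.array([.512,-.2386,.0140])-RP.apply(offt),RP))
```

```text
[ 0.5128 -0.2306  0.0016] [ 0.5117 -0.239   0.0195] [ 0.6887 -0.602  -2.5183] [-0.1592 -0.0034 -0.0281] 0.033025300180359214
[-0.05  0.03  0.55 -0.09 -0.03 -0.02]
```

Request:
carry_out(
  moves=[0,0,0.15,0,0,0,0.2,0,0,0.25,0,0,0,0.2,-0.05,0,0.33,0,0,0,0.2,-0.05,0,0.4,0,0,0,0.2,-0.05,0,0.45,0,0,0,0.2,-0.05,0,0.45,0,0,0,0.2,-0.05,0,0.45,0,0,0,0.2],
)

```text
time: 9.98
position: [0.5129, -0.2304, -0.0027]
ee_rot: [-0.058, 0.752, 0.653, 0.065]
force: [0.8, 0.8, -3.0]
gripper_width: 0.0327
gripper_force: 50.9
```

Request:
carry_out(
  moves=[0,0,0.05,0,0,0,0.2,0,0,0.1,0,0,0,0.2,0,0,0.15,0,0,0,0.2,0,0,0.15,0,0,0,0.2],
)

```text
time: 10.32
position: [0.5131, -0.2302, -0.0037]
ee_rot: [-0.058, 0.752, 0.653, 0.066]
force: [-3.3, 0.7, 3.5]
gripper_width: 0.0331
gripper_force: 51.5
```

Contact with the floor is about 6 N at an estimated height of 14 mm, so the disc is seated. I open part-way.

Request:
carry_out(
  moves=[0,0,0.1,0,0,0,0.42,0,0,0.1,0,0,0,0.48,0,0,0.1,0,0,0,0.53,0,0,0.1,0,0,0,0.55,0,0,0.1,0,0,0,0.55],
)

```text
time: 10.73
position: [0.513, -0.23, -0.0052]
ee_rot: [-0.058, 0.752, 0.653, 0.065]
force: [0.6, -0.0, -0.2]
gripper_width: 0.047
gripper_force: 0.0
```

Run:
```python
from kin import *
p,R,s=pose();print(p,s["force"],s["gripper_force"],s["gripper_width"])
u=R.inv().apply([0,0,1])*100;print("1 m up in tool cm",u, "tool z",R.apply([0,0,1]))
```

```text
[ 0.513  -0.23   -0.0052] [ 0.6315 -0.0017 -0.1904] 0.0 0.046987015308055255
1 m up in tool cm [ 17.3947  -0.1214 -98.4754] tool z [ 0.0231  0.1724 -0.9848]
```

Request:
carry_out(
  moves=[0.1,0,-0.6,0,0,0,0.55,0.3,0,-1.6,0,0,0,0.55,0.6,0,-3.5,0,0,0,0.55,1.2,0,-7,0,0,0,0.55,1.9,0,-11,0,0,0,0.5,2.6,0,-15,0,0,0,0.3,3.3,0,-19,0,0,0,0.1,4,0,-23,0,0,0,0,4.8,0,-27,0,0,0,0,4.8,0,-27,0,0,0,0],
)

```text
time: 11.57
position: [0.5145, -0.2302, 0.2793]
ee_rot: [-0.052, 0.752, 0.654, 0.067]
force: [0.1, -0.5, 1.2]
gripper_width: -0.0
gripper_force: 0.0
```

Run:
```python
from held import *
from scipy.optimize import least_squares
held('pics/r1.png',zlo=.012)
```

```text
TCP [ 0.5145 -0.2302  0.2793] F [ 0.1092 -0.5477  1.2034] -2.7043541978923223e-05 est flange [ 0.5132 -0.2385  0.2972] axis [-0.0086  0.0053  0.9999]
scene 234 [[473.2, -278.7, 14.0], [500.5, -252.1, 21.3], [525.8, -202.2, 60.4]]
   low ring 170 505.0574645996094 -240.72125244140625 43.70193099975586
   disc top slope deg [0.3354 0.5118] z 20.79245144332216 n 142
top 368 [[473.5, -254.3, 14.5], [507.9, -223.4, 22.4], [551.3, -199.6, 60.6]]
   low ring 296 512.628173828125 -235.45852661132812 41.64052200317383
   disc top slope deg [-0.5608  0.4957] z 21.84815146320414 n 249
```

View pics/r1.png

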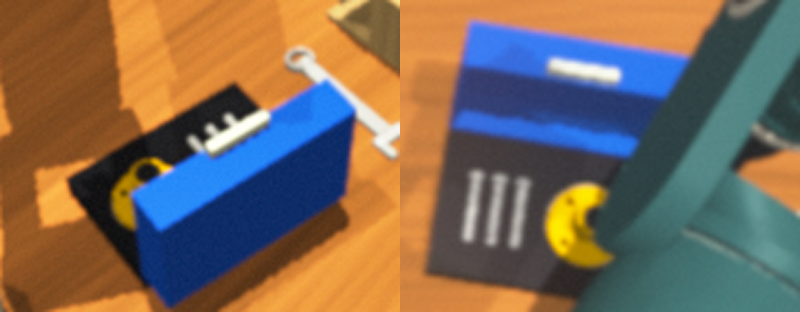

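The flange is seated: disc top at about 21 mm, level, seen at (135,195) in the scene crop and (583,225) in the top crop. The lid is still open. Next I move over and behind the lid with the fingers shut.

```bash
cat > lid.py <<'E'
from held import *
yc=np.radians(-8.2);cx=np.array([np.cos(yc),np.sin(yc),0]);cy=np.array([-np.sin(yc),np.cos(yc),0])
hg=np.array([.5125,-.2382,.024])+.045*cy+.07*cx
TIP=.028
RL=frame([0,0,-1],cy)
def C(th,r=.115,push=0,w=.011): return hg+cx*(-r*np.cos(th)+.042*np.sin(th)+w-push*np.sin(th))+np.array([0,0,r*np.sin(th)+.042*np.cos(th)-TIP-push*np.cos(th)])
def lidangle():
    for n in("scene","top"):
        _,d,H,Cl=grab(n);q=(Cl-hg);X=q@cx;Y=q@cy;Z=q[...,2]
        b=(cv2.inRange(H,(105,150,30),(125,255,255))>0)&(abs(Y)<.11)&(X>-.2)&(X<.15)&(Z>.005)&(Z<.2)
        r=np.hypot(X[b],Z[b]);a=np.arctan2(Z[b],-X[b]);i=r>np.percentile(r,90);print(n,b.sum(),"rmax",np.percentile(r,[95,99]),"ang of far pts",np.percentile(a[i],[5,50,95]),"x",np.percentile(X[b],[1,99]),"z",np.percentile(Z[b],99))
E
python3 - <<'E'
from lid import *
p,R,s=pose();print("hinge",hg);lidangle()
for m in(1,-1):
    Rm=frame([0,0,-1],m*cy);print(m,rel(p,Rm))
    for t in(C(1.55,w=.04)+[0,0,.11],C(1.55,w=.04),C(.8),C(0)):print("  ",t,ik(t,Rm,s["joint_positions"]))
E
```

```text
hinge [ 0.5882 -0.2036  0.024 ]
scene 3954 rmax [0.1458 0.1477] ang of far pts [1.8843 1.9688 2.0029] x [0.0179 0.0611] z 0.13936166117868967
top 1110 rmax [0.1461 0.1475] ang of far pts [1.852  1.9274 1.9596] x [0.0024 0.0555] z 0.14189473565508123
1 [  0.03   0.06  -0.32   7.78  -7.95 -89.57]
   [ 0.667  -0.215   0.2218] (array([-0.3482,  0.1679,  1.3543, -0.    ,  1.6195, -1.7759]), np.float64(1.0954309419455866e-09), np.float64(9.091004796208327e-07))
   [ 0.667  -0.215   0.1118] (array([-0.3482,  0.2079,  1.4872,  0.    ,  1.4465, -1.7759]), np.float64(2.772770380441443e-09), np.float64(1.675990954881719e-06))
   [ 0.5496 -0.1981  0.1078] (array([-0.3896, -0.0393,  1.757 ,  0.    ,  1.4239, -1.8173]), np.float64(1.5553418504816573e-08), np.float64(9.948666518957382e-06))
   [ 0.4853 -0.1888  0.038 ] (array([-0.4201, -0.1279,  1.9579, -0.    ,  1.3116, -1.8477]), np.float64(1.9264892390513634e-11), np.float64(7.62143341205242e-09))
-1 [ 0.03  0.06 -0.32 -7.96 -7.79 89.93]
   [ 0.667  -0.215   0.2218] (array([-0.3482,  0.1679,  1.3543, -0.    ,  1.6195,  1.3657]), np.float64(1.500027516349617e-08), np.float64(4.765777823021365e-06))
   [ 0.667  -0.215   0.1118] (array([-0.3482,  0.2079,  1.4872, -0.    ,  1.4465,  1.3657]), np.float64(1.2229504737858886e-14), np.float64(3.1741557270985865e-12))
   [ 0.5496 -0.1981  0.1078] (array([-0.3896, -0.0393,  1.757 , -0.    ,  1.4239,  1.3243]), np.float64(5.640292306261707e-09), np.float64(5.106896116331961e-06))
   [ 0.4853 -0.1888  0.038 ] (array([-0.4201, -0.1279,  1.9579,  0.    ,  1.3116,  1.2939]), np.float64(1.5578161254066357e-12), np.float64(5.969429886585249e-10))
```

```bash
sed -i 's/^RL=.*/RL=frame([0,0,-1],cx)/' lid.py
python3 - <<'E'
from lid import *
p,R,s=pose()
up=hg+cx*.095+np.array([0,0,.225-TIP]);dn=hg+cx*.095+np.array([0,0,.110-TIP])
print(up,rel(up,RL),rel(dn,RL,up,RL),ik(dn,RL,s["joint_positions"]))
E
```

```text
[ 0.6822 -0.2172  0.221 ] [  2.7   16.58   5.31  -0.11 -10.02   0.18] [ 0.   0.  11.5  0.   0.   0. ] (array([-0.3438,  0.2432,  1.4556, -0.    ,  1.4428, -0.2007]), np.float64(4.2187459836406614e-13), np.float64(1.536503626858037e-10))
```

Request:
carry_out(
  moves=[0,4,0,0,-5,0,0,0.8,8,0.5,0,-10,0.2,0,1.4,12,2,0,-10,0.2,0,2.7,16.6,5.3,0,-10,0.2,0,2.7,16.6,5.3,0,-10,0.2,0,2.7,16.6,5.3,0,-10,0.2,0,2.7,16.6,5.3,0,-10,0.2,0],
)

```text
time: 12.35
position: [0.6824, -0.2168, 0.2189]
ee_rot: [-0.002, 0.756, 0.655, -0.001]
force: [-0.1, 0.8, -0.0]
gripper_width: -0.0001
gripper_force: 0.0
```

Run:
```python
from lid import *
p,R,s=pose();print(p,rel(hg+cx*.095+np.array([0,0,.110-TIP]),RL))
# finger tip check with shut fingers (scene)
for n in("scene","top"):
    _,d,H,C_=grab(n);L=R.inv().apply(C_.reshape(-1,3)-p)*1000
    m=(abs(L[:,1])<30)&(abs(L[:,0])<30)&(L[:,2]>-120)&(L[:,2]<15);q=L[m];q=q[np.argsort(-q[:,2])][:30];print(n,m.sum(),q[::5].round(0).tolist())
lidangle()
```

```text
[ 0.6824 -0.2168  0.2189] [-0.05  0.05 11.29 -0.31 -0.06  0.04]
scene 477 [[-7.0, 8.0, -30.0], [-10.0, 9.0, -34.0], [-11.0, 6.0, -34.0], [-7.0, 8.0, -37.0], [2.0, 14.0, -38.0], [-7.0, 14.0, -39.0]]
top 0 []
scene 3615 rmax [0.1459 0.1478] ang of far pts [1.8895 1.9691 2.0025] x [0.0177 0.0612] z 0.13898035563290617
top 93 rmax [0.1463 0.1466] ang of far pts [1.8685 1.9344 1.9675] x [0.0177 0.0566] z 0.14115478466265172
```

Request:
carry_out(
  moves=[0,0,4,0,0,0,0,0,0,8,0,0,0,0,0,0,11.3,0,0,0,0,0,0,11.3,0,0,0,0,0,0,11.3,0,0,0,0],
)

```text
time: 12.97
position: [0.6816, -0.2175, 0.1085]
ee_rot: [-0.001, 0.756, 0.654, -0.001]
force: [-0.0, 0.3, 2.4]
gripper_width: 0.0002
gripper_force: 0.0
```

Run:
```python
from lid import *
p,R,s=pose();print(p,s["force"])
for th in(1.69,1.55,1.4,1.25,1.1,.95,.8,.65,.5,.35,.2,.1,0,-.05):print(th,rel(C(th,push=.003,w=.0145),R)[:3])
```

```text
[ 0.6816 -0.2175  0.1085] [-0.0146  0.2678  2.4347]
1.69 [ 0.04 -2.75  0.31]
1.55 [ 0.04 -4.34 -0.31]
1.4 [ 0.04 -6.11 -0.72]
1.25 [ 0.04 -7.92 -0.86]
1.1 [ 0.04 -9.74 -0.73]
0.95 [  0.03 -11.51  -0.33]
0.8 [  0.03 -13.21   0.33]
0.65 [  0.03 -14.79   1.24]
0.5 [  0.03 -16.21   2.37]
0.35 [  0.03 -17.45   3.7 ]
0.2 [  0.03 -18.47   5.21]
0.1 [  0.02 -19.03   6.29]
0 [  0.02 -19.47   7.42]
-0.05 [  0.02 -19.65   8.  ]
```

Request:
carry_out(
  moves=[0,-1.5,0.2,0,0,0,0,0,-2.8,0.3,0,0,0,0,0,-4.3,-0.3,0,0,0,0,0,-6.1,-0.7,0,0,0,0,0,-7.9,-0.9,0,0,0,0,0,-9.7,-0.7,0,0,0,0,0,-11.5,-0.3,0,0,0,0,0,-13.2,0.3,0,0,0,0],
)

```text
time: 13.63
position: [0.5527, -0.1992, 0.1109]
ee_rot: [0.003, 0.756, 0.655, 0.001]
force: [1.0, -0.6, 3.9]
gripper_width: -0.0001
gripper_force: 1.5
```

Run:
```python
from lid import *
p,R,s=pose();print(p,s["force"])
lidangle()
for th in(.7,.6,.5,.4,.3,.2,.1,0,-.03):print(th,rel(C(th,push=.003,w=.0145),RL)[:3])
```

```text
[ 0.5527 -0.1992  0.1109] [ 1.0452 -0.6137  3.9354]
scene 5288 rmax [0.1402 0.1443] ang of far pts [1.0173 1.1763 1.2089] x [-0.0695  0.0327] z 0.1328992762694783
top 679 rmax [0.1447 0.1474] ang of far pts [1.0275 1.1126 1.1417] x [-0.0896  0.022 ] z 0.13353477208946507
0.7 [ 0.05 -1.13  0.94]
0.6 [ 0.05 -2.14  1.62]
0.5 [ 0.05 -3.07  2.39]
0.4 [ 0.05 -3.93  3.25]
0.3 [ 0.05 -4.69  4.2 ]
0.2 [ 0.05 -5.35  5.21]
0.1 [ 0.05 -5.91  6.29]
0 [ 0.06 -6.36  7.42]
-0.03 [ 0.06 -6.48  7.76]
```

The lid follows and is at about 0.87 rad. I continue down the arc, slowing at the end.

Request:
carry_out(
  moves=[0,-1.1,0.9,0,0,0,0,0,-2.1,1.6,0,0,0,0,0,-3.1,2.4,0,0,0,0,0,-3.9,3.3,0,0,0,0,0,-4.7,4.2,0,0,0,0,0,-5.4,5.2,0,0,0,0,0,-5.9,6.1,0,0,0,0,0,-6.2,6.7,0,0,0,0,0,-6.2,6.7,0,0,0,0],
)

```text
time: 14.48
position: [0.4903, -0.1896, 0.0383]
ee_rot: [-0.001, 0.756, 0.655, -0.0]
force: [-0.2, -0.7, 0.9]
gripper_width: -0.0004
gripper_force: 0.0
```

Run:
```python
from lid import *
p,R,s=pose();print(p,s["force"],"tip z",p[2]+TIP,rel(C(0,push=0,w=.0145),RL)[:3])
lidangle()
```

```text
[ 0.4903 -0.1896  0.0383] [-0.1572 -0.73    0.8528] tip z 0.06627558388713267 [ 0.01 -0.16  0.03]
scene 4503 rmax [0.1305 0.139 ] ang of far pts [0.2835 0.3246 0.3677] x [-0.1322  0.0039] z 0.04572605686782398
top 959 rmax [0.1418 0.1458] ang of far pts [0.1697 0.3024 0.3343] x [-0.1398 -0.0049] z 0.047176016452666794
```

Request:
carry_out(
  moves=[0,0,0.15,0,0,0,0,0,0,0.3,0,0,0,0,0,0,0.4,0,0,0,0,0,0,0.4,0,0,0,0],
)

```text
time: 14.92
position: [0.4909, -0.1897, 0.0375]
ee_rot: [-0.0, 0.756, 0.655, -0.0]
force: [-15.5, 7.0, 33.0]
gripper_width: -0.0
gripper_force: 16.7
```

Run:
```python
from lid import *
p,R,s=pose();print(p,s["force"],"tip z",p[2]+TIP)
for n in("scene","top"):
    _,d,H,Cl=grab(n);q=(Cl-hg);X=q@cx;Y=q@cy;Z=q[...,2]
    b=(cv2.inRange(H,(105,150,30),(125,255,255))>0)&(abs(Y)<.09)&(X>-.135)&(X<-.005)&(Z>.03)&(Z<.07)
    A=np.c_[X[b],Y[b],np.ones(b.sum())];g=np.linalg.lstsq(A,Z[b],rcond=None)[0];r=abs(Z[b]-A@g)<.004;g=np.linalg.lstsq(A[r],Z[b][r],rcond=None)[0];print(n,b.sum(),"slope",-g[0],"z at hinge",g[2],"z at edge",g[2]-.14*g[0])
```

```text
[ 0.4909 -0.1897  0.0375] [-15.5126   6.9806  33.0008] tip z 0.06546791895546085
scene 3040 slope 0.001044807179698141 z at hinge 0.04141358468304655 z at edge 0.04155985768820429
top 763 slope -0.004396833195920643 z at hinge 0.04269990088923525 z at edge 0.042084344241806355
```

The lid is firmly closed: slope about 0, face at z' 42 mm. I retreat upwards and check the scene.

Request:
carry_out(
  moves=[0,0,-0.5,0,0,0,0,0,0,-2,0,0,0,0,0,0,-6,0,0,0,0,0,0,-10,0,0,0,0,0,0,-14,0,0,0,0,0,0,-18,0,0,0,0,0,0,-20,0,0,0,0,0,0,-20,0,0,0,0,0,0,-20,0,0,0,0],
)

```text
time: 15.77
position: [0.4912, -0.1898, 0.2357]
ee_rot: [0.0, 0.756, 0.655, 0.0]
force: [-0.1, -0.5, -1.0]
gripper_width: 0.0001
gripper_force: 0.0
```

Run:
```python
from lid import *
p,R,s=pose();print(p,s["force"])
for n in("scene","top"):
    P_,d,H,Cl=grab(n);q=(Cl-hg);X=q@cx;Y=q@cy;Z=q[...,2]
    b=(cv2.inRange(H,(105,150,30),(125,255,255))>0)&(abs(Y)<.09)&(X>-.135)&(X<-.005)&(Z>.03)&(Z<.07)
    A=np.c_[X[b],Y[b],np.ones(b.sum())];g=np.linalg.lstsq(A,Z[b],rcond=None)[0];r=abs(Z[b]-A@g)<.004;g=np.linalg.lstsq(A[r],Z[b][r],rcond=None)[0];print(n,b.sum(),"slope",-g[0],"edge z",g[2]-.14*g[0])
    if n=="scene":cv2.imwrite("pics/end.png",P_[:,:,::-1])
```

```text
[ 0.4912 -0.1898  0.2357] [-0.0862 -0.5493 -1.0108]
scene 3289 slope 0.0008455095606020863 edge z 0.041751855611585044
top 1091 slope -0.003625087757409933 edge z 0.04233835371384156
```

View pics/end.png

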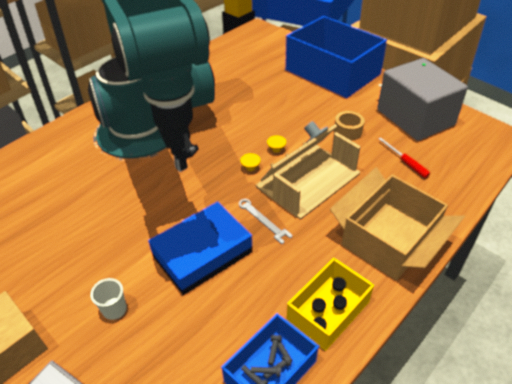

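The scene view shows the lid closed flat at (200,245). The grey flange (314,130), cup (110,298), wrench (265,222) and tape roll (348,125) are where they were, and the arm is clear.

```bash
python3 -c "
from plant import ctrl
print(ctrl.job_done())"
```

```text
the job is handed in; nothing more can be done
None
```

The yellow flange is in the pocket, disc down, the blue lid is fully closed, the grey flange, cup, wrench and tape roll look untouched in the last picture, and the job is handed in (verdict not shown).

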